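# Change the worn sieve in the middle of a sieve tower

### The job

The brass sieve with the yellow ring in the sieve tower on the shaker is worn out and must be exchanged: take off the lid and then the brass sieve with the blue ring and stand them side by side in the steel tray, put the yellow-ringed brass sieve into the red out-of-service box, and fit the steel sieve with the same yellow ring from the wooden holder on the receiver in its place. Then put the blue-ringed sieve and the lid back on top, every part upright and fully home, and leave the green-ringed spare in its holder.

Things in the scene. Friction and masses are not known exactly. Their poses are not given: they have to be found in the camera images.
- shaker: Grey sieve shaker, fixed, 150 x 128 mm, with a steel receiver cup (60 mm across, bore 54 mm, rim 76 mm above the worktop) on its vertical axis. The tower stands on it: parts drop with the skirt into the bore below, shoulder on its rim; origins of worn sieve, top sieve and lid are 68, 92 and 116 mm above the shaker's. Origin: centre of the underside, on this axis; -x: front with the dial.
- tray: Shallow open steel tray, fixed, 230 mm (its x) x 128 mm (its y), floor 3 mm thick, walls 13 mm high and 3 mm thick: parking place for two parts side by side along its x, for instance at x = -52 and +52 mm. Origin: centre of the underside; z up.
- red_box: Low open red plastic box for out-of-service sieves, fixed, 148 mm (x) x 140 mm (y), walls 16 mm high and 4 mm thick, floor 4 mm thick. Origin: centre of the underside; z up.
- holder: Light wooden board for spare sieves, fixed, 215 mm (x) x 112 mm (y) x 14 mm, with two 52 mm recesses at x = -52 and +52 mm, y = 0, each holding a spare by its skirt, shoulder on the board, the sieve's origin 6 mm above the board's. Origin: centre of the underside; z up.
- lid: Aluminium lid with a black knob, on top of the tower. Skirt 48 mm across, 0 to 8 mm high, flange 61 mm across, 8 to 12 mm high, knob 22 mm across from 19 to 34 mm high (neck 17 mm below it). Its skirt fits the bore of a sieve. Grip the knob. 80 g. Origin: centre of the underside; z up.
- top_sieve: Brass sieve with a blue ring, in the tower under the lid. Skirt 48 mm across, 0 to 8 mm high (bottom edge chamfered to 41 mm); body 60 mm across, 8 to 32 mm high, open above (bore 54 mm, mesh at 12 mm). The ring's tab (14 mm wide, 3 mm thick, 19 mm up, reaching 42 mm from the axis) points to the sieve's own -x: grip the body across its y. 90 g. Origin: centre of the underside; z up.
- worn_sieve: Brass sieve with a yellow ring, the lower one in the tower, standing on the receiver: the one to be replaced. Same shape and size as top_sieve; its tab too points to its own -x (sideways in the tower). Origin: centre of the underside; z up.
- new_sieve: Bright steel sieve with a yellow ring, in one of the two recesses of the holder: the replacement. Same shape and size as top_sieve. Origin: centre of the underside; z up.
- green_sieve: Bright steel sieve with a green ring, a spare of another mesh in the other recess of the holder; it stays there. Same shape and size as top_sieve. Origin: centre of the underside; z up.

How it is judged:
On the way, in this order (a step that is already met when the one before it is completed fails the run):
1. the lid stands released in the steel tray (z of lid in the frame of tray between 0 and 0.006 m and angle between lid's own z axis and vertical below 0.06 rad and x of lid in the frame of tray between -0.085 and 0.085 m and y of lid in the frame of tray between -0.034 and 0.034 m and linear speed of lid below 0.02 m/s and contact force between the fingers and lid below 0.1 N), for 0.2 s.
2. the blue-ringed sieve stands released in the tray beside the lid (z of top_sieve in the frame of tray between 0 and 0.006 m and angle between each of top_sieve, lid's own z axis and vertical below 0.06 rad and x of top_sieve in the frame of tray between -0.085 and 0.085 m and y of top_sieve in the frame of tray between -0.034 and 0.034 m and z of lid in the frame of tray between 0 and 0.006 m and x of lid in the frame of tray between -0.085 and 0.085 m and y of lid in the frame of tray between -0.034 and 0.034 m and linear speed of top_sieve below 0.02 m/s and contact force between the fingers and top_sieve below 0.1 N), for 0.2 s.
3. the worn brass sieve with the yellow ring stands released in the red box (z of worn_sieve in the frame of red_box between 0.001 and 0.007 m and angle between worn_sieve's own z axis and vertical below 0.06 rad and x of worn_sieve in the frame of red_box between -0.043 and 0.043 m and y of worn_sieve in the frame of red_box between -0.039 and 0.039 m and linear speed of worn_sieve below 0.02 m/s and contact force between the fingers and worn_sieve below 0.1 N), for 0.2 s.
4. the steel sieve with the yellow ring is seated on the receiver and released (horizontal distance between new_sieve and shaker below 0.01 m and z of new_sieve in the frame of shaker between 0.065 and 0.071 m and angle between new_sieve's own z axis and vertical below 0.06 rad and linear speed of new_sieve below 0.02 m/s and contact force between the fingers and new_sieve below 0.1 N), for 0.2 s.
5. the blue-ringed sieve is seated on it and released (horizontal distance between each of new_sieve, top_sieve and shaker below 0.01 m and z of new_sieve in the frame of shaker between 0.065 and 0.071 m and angle between each of new_sieve, top_sieve's own z axis and vertical below 0.06 rad and z of top_sieve in the frame of shaker between 0.089 and 0.095 m and linear speed of top_sieve below 0.02 m/s and contact force between the fingers and top_sieve below 0.1 N), for 0.2 s.
At the end, for the whole second after the job is handed in: New yellow-ringed steel sieve, blue-ringed sieve and lid sit in this order on the receiver, each within 10 mm of the axis, 3 mm of seated height, 0.06 rad of upright; worn sieve upright on the floor of the red box; green-ringed sieve still in the holder; all released, at rest (all of step 3 and all of step 5 and horizontal distance between lid and shaker below 0.01 m and z of lid in the frame of shaker between 0.113 and 0.119 m and angle between each of lid, green_sieve's own z axis and vertical below 0.06 rad and horizontal distance between green_sieve and holder below 0.058 m and z of green_sieve in the frame of holder between 0.003 and 0.009 m and linear speed of each of new_sieve, lid below 0.02 m/s and contact force between the fingers and new_sieve below 0.1 N and contact force between the fingers and lid below 0.1 N); the robot touches nothing.
It fails at once if the green-ringed spare was moved from its recess (more than 12 mm) (distance of green_sieve from where it was at the start of the episode above 0.012 m).
It fails at once if a sieve or the lid was tipped (more than 0.6 rad) (angle between any of worn_sieve, top_sieve, new_sieve, lid, green_sieve's own z axis and vertical above 0.6 rad).
It also fails if it takes over 147 s, if anything falls off the work surface, if the arm or the gripper's body presses on something with over 40 N, if the wrist force passes 120 N, or if a joint passes its speed limit or range.

### The arm

A 6-joint arm with a two-finger parallel gripper is mounted at the origin on a cart in front of the work surface, level with it; the furniture and walls round the work are solid. World frame = base frame: x ahead of the robot, y to its left, z up, the work surface at z = 0. Lengths are in m, angles in rad, forces in N, time in s.
With the tool pointing down it reaches from about 0.225 to 0.875 m from the base axis. Payload 3.4 kg.
Tool frame: the origin (TCP) lies on the centre line of the jaws, within the pads' length; the fingertips stand 14 mm ahead of it and the grasp point (between the pads) lies 5 mm behind it (tips_ahead is the distance from the TCP to the fingertips, in m); z points along the fingers, y is the direction in which the jaws open and shut (so a half turn about z gives the same grasp; the last joint's range is limited). The gripper opens to 85 mm and grips with 20 to 120 N. Pads are 22 mm wide; open, the fingers measure 114 mm over their backs; the gripper's body (76 mm by 85 mm) begins 54 mm behind the grasp point. The pads swing forward as they close: fully open they stand 13 mm farther back than shut.
Start: joints at [-1.303, 0.276, 1.505, -0, 1.361, -0.121], TCP at [0.218, -0.532, 0.245] pointing down, gripper open.
Joint ranges: [-2.89, 2.89], [-0.75, 2.08], [0.22, 2.7], [-1.18, 4.32], [0.11, 2.71], [-2.7, 2.7]. Speed limits (rad/s): [2.57, 2.57, 3.14, 3.14, 3.14, 3.14].

### API

Orientations are given as [roll, pitch, yaw] about the fixed x, y, z axes, in that order (R = Rz(yaw) Ry(pitch) Rx(roll)).
In Python, from plant import * gives the robot as it stands.
- The arm moves only by the tool step_arm, never from a script. Its argument "steps" is a list of rows, each an object of numbers: "fingers": the closure in counts, from 0 (fully open) to 255 (shut); "dx", "dy", "dz": the shift along the tool's x, y, z in m; "wx", "wy", "wz": the turn, a rotation vector about the tool's x, y, z in rad. A call has 1 to 8 rows; each row is the pose to reach, as a shift and turn from the pose commanded when the call began, along the tool's axes at that moment; what a row does not reach only later rows make up. A row lasts 1/12 s, in which the tool goes at most 41.7 mm and 7.16 degrees, less where a joint would pass 70% of its speed; a pose out of reach is approached as far as the arm can. A call with a gripper value outside its range is refused whole. The fingers move at their own pace and stop on an object; "force" is the grip in N (left out, the last holds). Time passes only in rows, so rows that repeat a pose let the fingers close. It gives the time, the measured TCP pose, the force and the opening at its end, in the units of the state.
- state(): the state, without advancing time (a new reading comes with each control period).
- snapshot(name): name is "scene" or "top" or "wrist"; returns the picture (420x560x3 uint8, red, green, blue); there is no depth.
- calibration(name): a dict with "fx", "fy", "cx", "cy" (pixels), "D" ([k1, k2, p1, p2, k3] as OpenCV has them; the pictures are not rectified), "rvec" (rotation vector, rad) and "tvec" (3), from world to camera coordinates, as OpenCV has them. Camera axes: x right, y down, z forward; pixel columns grow to the right and rows downward; lengths in m; the calibration is good to about 2 mm. A picture is of the moment at which its call begins: read the wrist's pose just before it. calibration takes no time and is no camera call; for the wrist camera it gives the pose at the moment of the call.
- finish_job(): hands the job in, once; it reports no verdict.
The state is a dict: "time": time; "qpos": joint angles; "qd": joint speeds; "joint_torque": joint torques, N m; "eef_pos": TCP position; "ee_rot": TCP orientation; "ft_force": force on the tool from outside, world axes, zero at the start; "torque": the same for the moment, N m; "gripper_width": finger opening in m.
Only numpy, scipy, OpenCV 4.12 (cv2) and the standard library are available. Lean on these libraries where they do the work, as an engineer would, in place of code of your own. Each camera call takes 0.05 s, during which the arm holds its last target.

## Working session

There is one attempt and no reset: what is moved stays moved. The work goes in short steps, Python scripts to look and compute and a tool call to move; the robot and the scene stay as the last step left them, time stands still between calls to the robot, and variables do not carry over. Pictures are saved under pics/ and viewed, and the job is handed in when it is done.

Besides the shell and the picture viewer there is one more tool, called after ">>>" as a command line: name --argument value ..., lists and objects as JSON in quotes. step_arm: Moves the arm, as the interface text tells. Its arguments: {"type":"object","properties":{"steps":{"type":"array","items":{"type":"object","properties":{"fingers":{"type":"number"},"dx":{"type":"number"},"dy":{"type":"number"},"dz":{"type":"number"},"wx":{"type":"number"},"wy":{"type":"number"},"wz":{"type":"number"}}}},"force":{"type":"number"}},"required":["steps"]}

```bash
mkdir -p pics; ls
python3 - <<'E'
from plant import *
import cv2
print(state())
for n in ["scene","top","wrist"]:
    print(n,calibration(n))
    cv2.imwrite(f"pics/{n}0.png",snapshot(n)[:,:,::-1])
E
```

```text
pics
{'time': 0.0, 'qpos': array([-1.30302120e+00,  2.76611877e-01,  1.50616031e+00,  1.62702223e-05,
        1.36066198e+00, -1.20999734e-01]), 'qd': array([ 1.37539522e-06, -5.27404464e-04,  7.30888911e-04,  8.86328211e-04,
       -9.79570268e-04, -3.04124008e-04]), 'joint_torque': array([-8.91636846e-04, -4.16782594e+01, -2.45807648e+01, -1.30715262e-04,
        1.10842785e-02,  1.46020523e-05]), 'eef_pos': array([ 0.21782346, -0.53160335,  0.24441921]), 'ee_rot': array([-3.13976653e+00, -2.38067835e-04,  3.88771236e-01]), 'ft_force': array([-0.17767576, -0.30670712,  0.85149348]), 'torque': array([-0.00716869, -0.02245346, -0.00445441]), 'gripper_width': 0.08548794142790227}
scene {'fx': 451.88985286998144, 'fy': 451.88985286998144, 'cx': 272.0728009472501, 'cy': 200.27597509384827, 'D': array([-0.04588255,  0.        ,  0.        ,  0.        ,  0.        ]), 'rvec': array([ 1.00853164, -2.08610865,  1.34882297]), 'tvec': array([0.31394567, 0.26465644, 0.76594771])}
top {'fx': 386.0167386212638, 'fy': 386.0167386212638, 'cx': 282.2834297312309, 'cy': 210.02919637662967, 'D': array([-0.08469353,  0.        ,  0.        ,  0.        ,  0.        ]), 'rvec': array([ 2.16201006, -2.19011861,  0.09884294]), 'tvec': array([9.97975273e-05, 5.17355123e-01, 1.11327047e+00])}
wrist {'fx': 335.6700475617632, 'fy': 335.6700475617632, 'cx': 275.246862142222, 'cy': 211.49172646024576, 'D': array([0.02107296, 0.        , 0.        , 0.        , 0.        ]), 'rvec': array([-2.37985787,  1.59876836,  0.25762131]), 'tvec': array([-0.57347755, -0.04069065,  0.38063473])}
```

View pics/scene0.png

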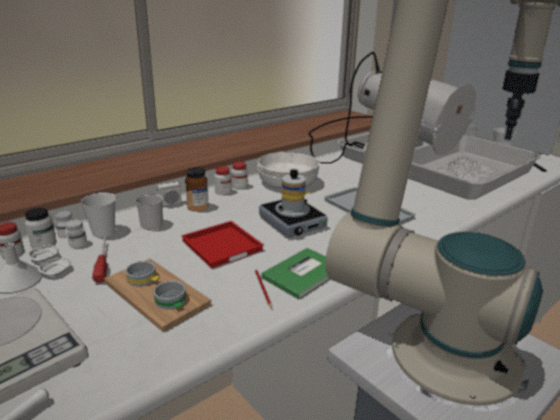

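View pics/top0.png

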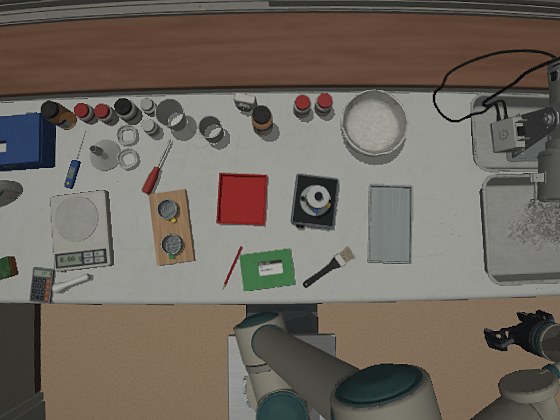

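View pics/wrist0.png

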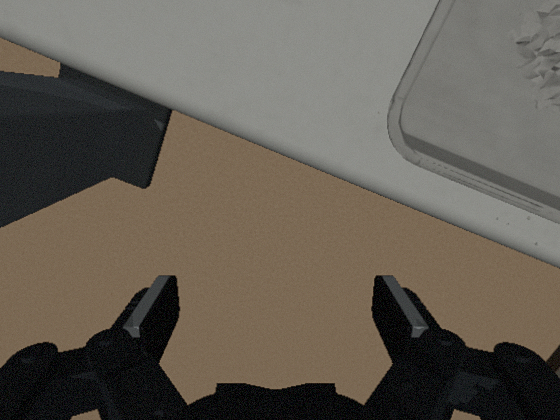

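The top view shows everything: holder around (171,227), red box (243,199), shaker with tower (316,201), tray (390,223). I'll zoom in next.

```bash
cat > h.py <<'E'
from plant import *
import cv2, numpy as np
from scipy.spatial.transform import Rotation as R
def ray(cal,uv):
    K=np.array([[cal['fx'],0,cal['cx']],[0,cal['fy'],cal['cy']],[0,0,1]])
    p=cv2.undistortPoints(np.array(uv,float).reshape(-1,1,2),K,cal['D']).reshape(-1,2)
    Rm=cv2.Rodrigues(cal['rvec'])[0]; o=-Rm.T@cal['tvec']
    return o,np.c_[p,np.ones(len(p))]@Rm
def onz(cal,uv,z):
    o,d=ray(cal,uv); return o+d*((z-o[2])/d[:,2])[:,None]
def proj(cal,P):
    K=np.array([[cal['fx'],0,cal['cx']],[0,cal['fy'],cal['cy']],[0,0,1]])
    return cv2.projectPoints(np.array(P,float).reshape(-1,1,3),cal['rvec'],cal['tvec'],K,cal['D'])[0].reshape(-1,2)
E
python3 - <<'E'
import cv2,numpy as np
a=cv2.imread('pics/top0.png'); s=cv2.imread('pics/scene0.png')
cv2.imwrite('pics/c1.png',cv2.resize(a[155:275,280:420],None,fx=5,fy=5,interpolation=cv2.INTER_CUBIC))
cv2.imwrite('pics/c2.png',cv2.resize(a[165:275,145:280],None,fx=5,fy=5,interpolation=cv2.INTER_CUBIC))
cv2.imwrite('pics/c3.png',cv2.resize(s[160:240,250:340],None,fx=7,fy=7,interpolation=cv2.INTER_CUBIC))
cv2.imwrite('pics/c4.png',cv2.resize(s[210:330,90:270],None,fx=4,fy=4,interpolation=cv2.INTER_CUBIC))
E
```

```text
(no output)
```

View pics/c1.png

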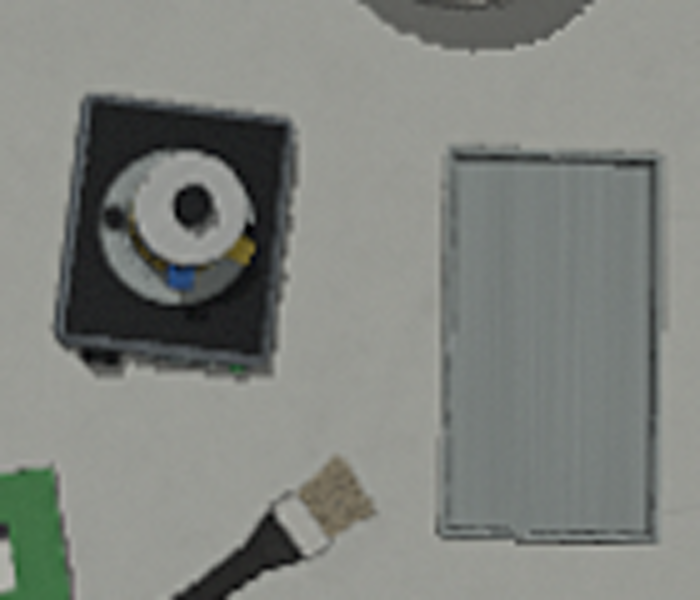

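View pics/c2.png

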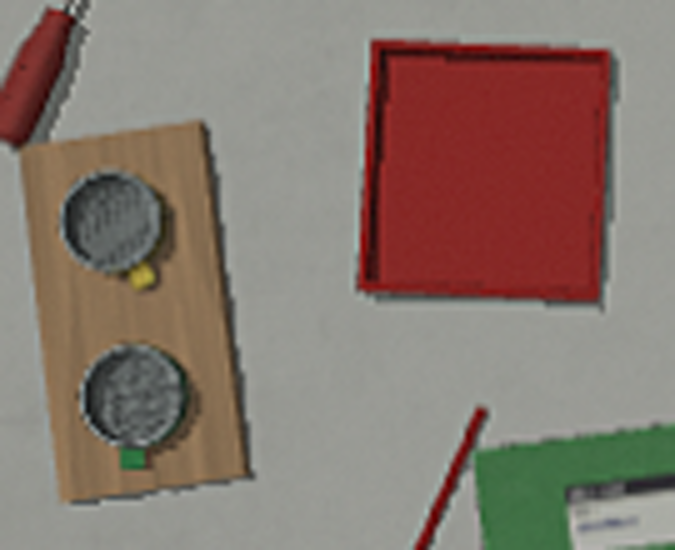

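View pics/c3.png

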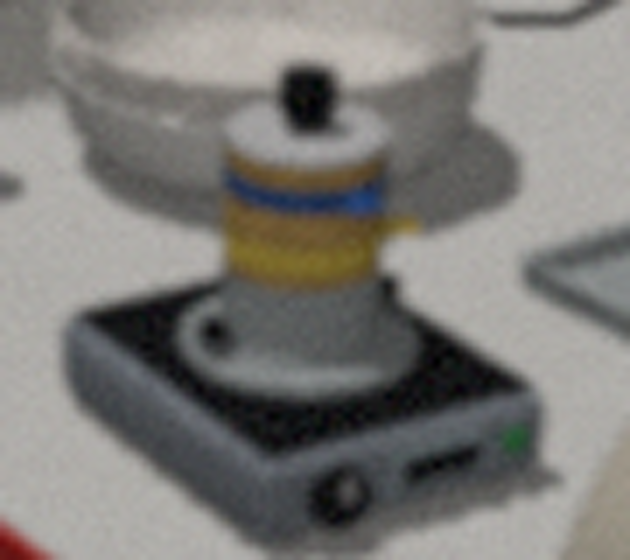

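View pics/c4.png

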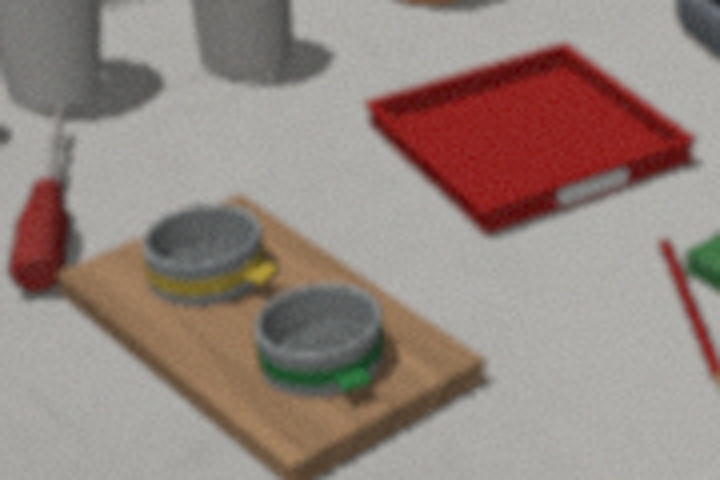

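Run:
```python
from h import *
c=calibration('top')
def w(pts,off,z):
    p=(np.array(pts,float)+.5)/5-.5+np.array(off); return onz(c,p,z)
np.set_printoptions(precision=4,suppress=True)
o1=(280,155);o2=(145,165)
print('cam',ray(c,[[1,1]])[0])
print('lid',w([[195,208]],o1,.128),'knob',w([[193,203]],o1,.150))
lid=w([[195,208]],o1,.128)[0]
for n,p,o,z in [('blue',[181,278],o1,.1115),('wornY',[243,249],o1,.0875)]:
    t=w([p],o,z)[0]; d=t-lid; print(n,t,np.hypot(*d[:2]),'dir',np.arctan2(d[1],d[0]))
for n,P,o,z in [('shaker?',[[88,97],[297,120],[272,358],[60,333]],o1,.04),('tray',[[448,148],[662,153],[656,542],[439,535]],o1,.013),('box',[[372,40],[611,51],[603,302],[358,292]],o2,.016),('holder',[[22,148],[203,122],[250,477],[65,502]],o2,.014)]:
    q=w(P,o,z)[:,:2]; print(n,q.mean(0),'edges',[np.hypot(*(q[i]-q[(i+1)%4])).round(4) for i in range(4)],'yaw long', np.arctan2(*(q[0]-q[3])[::-1]),np.arctan2(*(q[1]-q[2])[::-1]))
    print(q)
for n,p,t in [('new',[112,222],[142,276]),('green',[134,397],[133,458])]:
    a=w([p],o2,.038)[0]; b=w([t],o2,.0265)[0]; d=b-a; print(n,a,b,np.hypot(*d[:2]),'dir',np.arctan2(d[1],d[0]))
```

```text
cam [ 0.4156 -0.0046  1.1551]
lid [[ 0.5439 -0.1043  0.128 ]] knob [[ 0.5438 -0.1012  0.15  ]]
blue [ 0.5077 -0.0975  0.1115] 0.03678769205603766 dir 2.954464104523585
wornY [ 0.5256 -0.1345  0.0875] 0.03529583603549179 dir -2.1146683003204556
shaker? [ 0.5443 -0.1035] edges [np.float64(0.1232), np.float64(0.1404), np.float64(0.1236), np.float64(0.1394)] yaw long -0.13316570152830753 -0.13025372582854192
[[ 0.6211 -0.0516]
 [ 0.6061 -0.1739]
 [ 0.4669 -0.1556]
 [ 0.483  -0.0331]]
tray [ 0.4747 -0.3274] edges [np.float64(0.1306), np.float64(0.2333), np.float64(0.1302), np.float64(0.231)] yaw long -0.05510936761512614 -0.05672231821578244
[[ 0.5927 -0.2686]
 [ 0.5884 -0.3992]
 [ 0.3555 -0.386 ]
 [ 0.3621 -0.2559]]
box [0.5534 0.1135] edges [np.float64(0.1436), np.float64(0.1502), np.float64(0.1454), np.float64(0.1513)] yaw long -0.05240840366341184 -0.040647453797481796
[[0.6331 0.1816]
 [0.6243 0.0383]
 [0.4742 0.0444]
 [0.4819 0.1896]]
holder [0.4723 0.3241] edges [np.float64(0.1111), np.float64(0.2138), np.float64(0.1116), np.float64(0.2137)] yaw long 0.1370396377816412 0.13944967605223774
[[0.5711 0.3939]
 [0.5852 0.2837]
 [0.3735 0.254 ]
 [0.3595 0.3647]]
new [0.5234 0.331  0.038 ] [0.4922 0.316  0.0265] 0.03451274967379477 dir -2.6941587905348103
green [0.4211 0.3168 0.038 ] [0.3855 0.3204 0.0265] 0.03576931947952915 dir 3.0399823901426126
```

```bash
cat >> h.py <<'E'
np.set_printoptions(precision=4,suppress=True)
def toolR(yaw): return R.from_euler('xyz',[np.pi,0,yaw])
def go(x,y,z,yaw,s=None):
    s=s or state(); Rc=R.from_euler('xyz',s['ee_rot'])
    d=Rc.inv().apply(np.array([x,y,z])-s['eef_pos'])
    w=(Rc.inv()*toolR(yaw)).as_rotvec()
    print('dxyz',d.round(4),'w',w.round(3),'rows',max(np.linalg.norm(d)/.0417,np.linalg.norm(w)/.125).round(1))
E
python3 - <<'E'
from h import *
s=state(); c=calibration('wrist'); o,_=ray(c,[[1,1]])
Rc=R.from_euler('xyz',s['ee_rot'])
print('cam in tool',Rc.inv().apply(o-s['eef_pos']))
print('cam z axis in tool',Rc.inv().apply(cv2.Rodrigues(c['rvec'])[0][2]))
go(.52,-.103,.30,-.187)
E
```

```text
cam in tool [ 0.0796 -0.0008 -0.1292]
cam z axis in tool [-0.3128  0.0002  0.9498]
dxyz [ 0.4421 -0.2823 -0.0549] w [-0.001  0.     0.576] rows 12.6
```

>>> step_arm --steps '[{"dx": 0.04, "dy": -0.025, "dz": -0.005, "wz": 0.072}, {"dx": 0.08, "dy": -0.05, "dz": -0.01, "wz": 0.144}, {"dx": 0.12, "dy": -0.075, "dz": -0.015, "wz": 0.216}, {"dx": 0.16, "dy": -0.1, "dz": -0.02, "wz": 0.288}, {"dx": 0.2, "dy": -0.125, "dz": -0.025, "wz": 0.36}, {"dx": 0.24, "dy": -0.15, "dz": -0.03, "wz": 0.432}, {"dx": 0.275, "dy": -0.175, "dz": -0.03, "wz": 0.504}, {"dx": 0.31, "dy": -0.2, "dz": -0.03, "wz": 0.576}]'

```text
$.steps[0]: bad value
```

Run:
```python
from h import *
print(state()['eef_pos'],state()['ee_rot']); go(.544,-.103,.25,-.187)
```

```text
[ 0.2179 -0.5317  0.2446] [-3.1402 -0.0001  0.3888]
dxyz [ 0.4643 -0.2731 -0.0049] w [-0.001  0.     0.576] rows 12.9
```

>>> step_arm --steps '[{"dx": 0.3, "dy": -0.18, "dz": -0.03, "wx": 0, "wy": 0, "wz": 0.4, "fingers": 0}, {"dx": 0.3, "dy": -0.18, "dz": -0.03, "wx": 0, "wy": 0, "wz": 0.4, "fingers": 0}, {"dx": 0.3, "dy": -0.18, "dz": -0.03, "wx": 0, "wy": 0, "wz": 0.4, "fingers": 0}, {"dx": 0.3, "dy": -0.18, "dz": -0.03, "wx": 0, "wy": 0, "wz": 0.4, "fingers": 0}, {"dx": 0.3, "dy": -0.18, "dz": -0.03, "wx": 0, "wy": 0, "wz": 0.4, "fingers": 0}, {"dx": 0.3, "dy": -0.18, "dz": -0.03, "wx": 0, "wy": 0, "wz": 0.4, "fingers": 0}, {"dx": 0.3, "dy": -0.18, "dz": -0.03, "wx": 0, "wy": 0, "wz": 0.4, "fingers": 0}, {"dx": 0.3, "dy": -0.18, "dz": -0.03, "wx": 0, "wy": 0, "wz": 0.4, "fingers": 0}]'

```text
time: 0.82
eef_pos: [0.415, -0.2673, 0.2735]
ee_rot: [-3.142, 0.0, -0.012]
ft_force: [0.9, -0.2, 1.1]
gripper_width: 0.0855
```

Run:
```python
from h import *
print(state()['eef_pos'],state()['ee_rot'],state()['time']); go(.544,-.103,.25,-.187)
```

```text
[ 0.415  -0.2673  0.2735] [-3.1416  0.     -0.0116] 0.8167
dxyz [ 0.1271 -0.1658  0.0235] w [-0.     0.     0.175] rows 5.0
```

>>> step_arm --steps '[{"dx": 0.127, "dy": -0.166, "dz": 0.023, "wx": 0, "wy": 0, "wz": 0.175, "fingers": 0}, {"dx": 0.127, "dy": -0.166, "dz": 0.023, "wx": 0, "wy": 0, "wz": 0.175, "fingers": 0}, {"dx": 0.127, "dy": -0.166, "dz": 0.023, "wx": 0, "wy": 0, "wz": 0.175, "fingers": 0}, {"dx": 0.127, "dy": -0.166, "dz": 0.023, "wx": 0, "wy": 0, "wz": 0.175, "fingers": 0}, {"dx": 0.127, "dy": -0.166, "dz": 0.023, "wx": 0, "wy": 0, "wz": 0.175, "fingers": 0}, {"dx": 0.127, "dy": -0.166, "dz": 0.023, "wx": 0, "wy": 0, "wz": 0.175, "fingers": 0}, {"dx": 0.127, "dy": -0.166, "dz": 0.023, "wx": 0, "wy": 0, "wz": 0.175, "fingers": 0}, {"dx": 0.127, "dy": -0.166, "dz": 0.023, "wx": 0, "wy": 0, "wz": 0.175, "fingers": 0}]'

```text
time: 1.48
eef_pos: [0.5428, -0.1047, 0.25]
ee_rot: [3.141, 0.001, -0.185]
ft_force: [-0.2, -0.4, 0.2]
gripper_width: 0.0854
```

Run:
```python
from h import *
print(state()['eef_pos'],state()['ee_rot'],state()['time'])
cal=calibration('wrist'); im=snapshot('wrist'); cv2.imwrite('pics/w1.png',im[:,:,::-1])
print(proj(cal,[[.544,-.103,.128],[.544,-.103,.150]]))
```

```text
[ 0.5428 -0.1047  0.25  ] [ 3.1406  0.0015 -0.1847] 1.4833
[[273.053  206.1717]
 [272.9087 215.2905]]
```

View pics/w1.png

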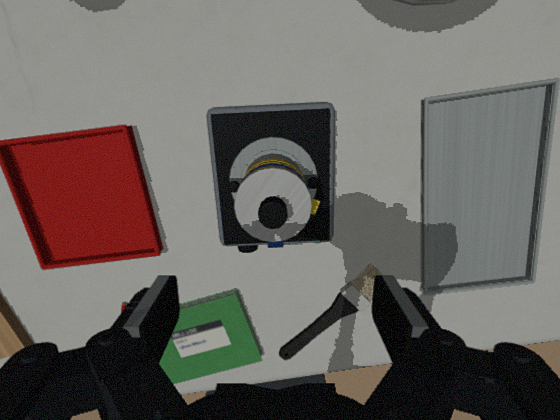

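The lid disc is centred near (273,204), with the knob near (273,211) and the blue tab at (275,244). The shaker, box and tray are also visible. Next I'll fit the disc and knob.

Run:
```python
from h import *
im=cv2.imread('pics/w1.png'); cal=calibration('wrist')
g=cv2.cvtColor(im,cv2.COLOR_BGR2GRAY); hsv=cv2.cvtColor(im,cv2.COLOR_BGR2HSV)
def blob(m,c):
    n,l,st,ce=cv2.connectedComponentsWithStats(m.astype(np.uint8)); k=l[c[1],c[0]]; print(st[k],ce[k]); return (l==k).astype(np.uint8)
k=blob((g<70),(273,212)); x,y,w,h=cv2.boundingRect(k)
e=cv2.minEnclosingCircle(np.argwhere(k)[:,::-1].astype(np.float32)); print('knob',e)
print(onz(cal,[e[0]],.150))
m=((g>125)&(hsv[...,1]<40)); cv2.imwrite('pics/m.png',cv2.resize((m*255).astype(np.uint8)[120:260,200:345],None,fx=4,fy=4))
cv2.imwrite('pics/w1c.png',cv2.resize(im[120:260,200:345],None,fx=4,fy=4))
t=(hsv[...,0]>95)&(hsv[...,0]<125)&(hsv[...,1]>120)&(g<110); t[:230]=0
p=np.argwhere(t)[:,::-1]; print('blue',len(p),p.mean(0) if len(p) else 0, onz(cal,[p.mean(0)],.1115))
```

```text
[258 196  30  33 784] [272.6186 212.3941]
knob ((273.0, 212.25), 16.524702072143555)
[[ 0.5459 -0.1042  0.15  ]]
blue 4411 [282.2702 374.1553] [[ 0.365  -0.0787  0.1115]]
```

View pics/w1c.png

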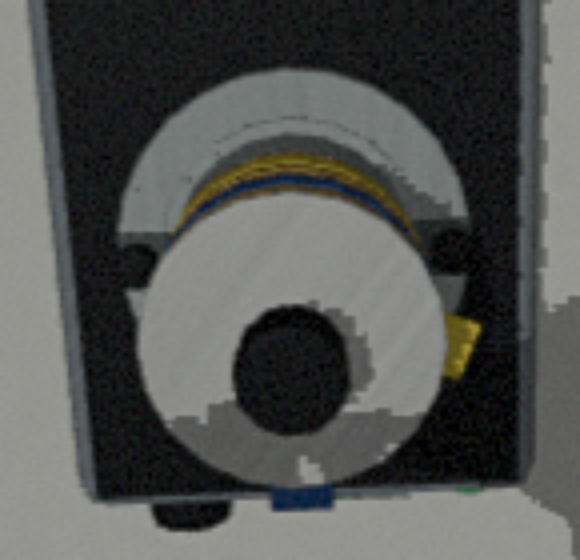

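Run:
```python
from h import *
cal=calibration('wrist')
l=onz(cal,[[273.0,204.5]],.128)[0]; b=onz(cal,[[275.5,244]],.1115)[0]
y=onz(cal,[[(463)/4+200,(347)/4+120]],.0875)[0]
print(l,b,y)
for t in(b,y): d=t-l;print(np.hypot(*d[:2]),np.arctan2(d[1],d[0]))
go(.545,-.1035,.20,-.17)
```

```text
[ 0.545 -0.104  0.128] [ 0.5044 -0.0983  0.1115] [ 0.5235 -0.1393  0.0875]
0.04097097887011784 3.003009374525421
0.04138928696661417 -2.1190154421358174
dxyz [ 0.0021 -0.0024  0.0502] w [ 0.001  0.001 -0.016] rows 1.2
```

>>> step_arm --steps '[{"dx": 0.002, "dy": -0.001, "dz": 0.04, "wx": 0, "wy": 0, "wz": -0.02, "fingers": 0}, {"dx": 0.002, "dy": -0.001, "dz": 0.07, "wx": 0, "wy": 0, "wz": -0.04, "fingers": 0}, {"dx": 0.002, "dy": -0.001, "dz": 0.09, "wx": 0, "wy": 0, "wz": -0.04, "fingers": 0}, {"dx": 0.002, "dy": -0.001, "dz": 0.1, "wx": 0, "wy": 0, "wz": -0.04, "fingers": 0}, {"dx": 0.002, "dy": -0.001, "dz": 0.104, "wx": 0, "wy": 0, "wz": -0.04, "fingers": 0}, {"dx": 0.002, "dy": -0.001, "dz": 0.104, "wx": 0, "wy": 0, "wz": -0.04, "fingers": 0}, {"dx": 0.002, "dy": -0.001, "dz": 0.104, "wx": 0, "wy": 0, "wz": -0.04, "fingers": 0}]'

```text
time: 2.12
eef_pos: [0.546, -0.1051, 0.1477]
ee_rot: [3.141, -0.002, -0.147]
ft_force: [0.3, -0.6, -0.2]
gripper_width: 0.0855
```

Run:
```python
from h import *
go(.545,-.104,.146,-.14)
cal=calibration('wrist'); im=snapshot('wrist'); cv2.imwrite('pics/w2.png',im[:,:,::-1])
```

```text
dxyz [-0.0012 -0.0009  0.0017] w [ 0.001 -0.002 -0.007] rows 0.1
```

View pics/w2.png

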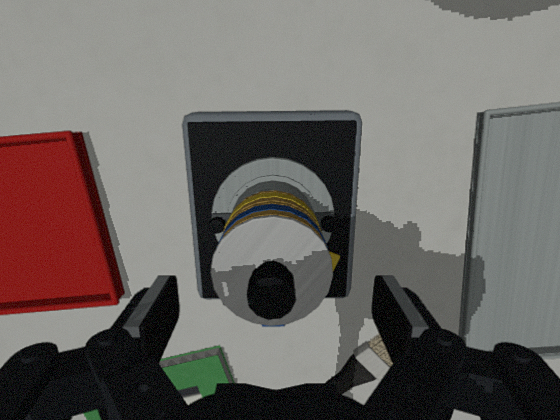

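The knob sits at (271,290) between the pads at columns 178 and 373, so it's centred to about 1–2 mm. Closing.

>>> step_arm --steps '[{"dx": 0, "dy": -0.001, "dz": 0.001, "wx": 0, "wy": 0, "wz": 0, "fingers": 120}, {"dx": 0, "dy": -0.001, "dz": 0.001, "wx": 0, "wy": 0, "wz": 0, "fingers": 220}, {"dx": 0, "dy": -0.001, "dz": 0.001, "wx": 0, "wy": 0, "wz": 0, "fingers": 220}, {"dx": 0, "dy": -0.001, "dz": 0.001, "wx": 0, "wy": 0, "wz": 0, "fingers": 220}, {"dx": 0, "dy": -0.001, "dz": 0.001, "wx": 0, "wy": 0, "wz": 0, "fingers": 220}, {"dx": 0, "dy": -0.001, "dz": 0.001, "wx": 0, "wy": 0, "wz": 0, "fingers": 220}, {"dx": 0, "dy": -0.001, "dz": 0.001, "wx": 0, "wy": 0, "wz": 0, "fingers": 220}, {"dx": 0, "dy": -0.001, "dz": 0.001, "wx": 0, "wy": 0, "wz": 0, "fingers": 220}]' --force 30

```text
time: 2.83
eef_pos: [0.5456, -0.1031, 0.1458]
ee_rot: [3.141, -0.0, -0.146]
ft_force: [-0.4, 0.4, 2.9]
gripper_width: 0.02
```

Run:
```python
from h import *
s=state();print(s['eef_pos'],s['gripper_width'],s['ft_force'])
```

```text
[ 0.5456 -0.1031  0.1458] 0.020038650701659586 [-0.4143  0.4289  2.8902]
```

>>> step_arm --steps '[{"dx": 0, "dy": 0, "dz": -0.01, "wx": 0, "wy": 0, "wz": 0, "fingers": 220}, {"dx": 0, "dy": 0, "dz": -0.03, "wx": 0, "wy": 0, "wz": 0, "fingers": 220}, {"dx": 0, "dy": 0, "dz": -0.055, "wx": 0, "wy": 0, "wz": 0, "fingers": 220}, {"dx": -0.005, "dy": 0.015, "dz": -0.07, "wx": 0, "wy": 0, "wz": 0, "fingers": 220}, {"dx": -0.018, "dy": 0.045, "dz": -0.07, "wx": 0, "wy": 0, "wz": 0, "fingers": 220}, {"dx": -0.032, "dy": 0.083, "dz": -0.07, "wx": 0, "wy": 0, "wz": 0, "fingers": 220}, {"dx": -0.046, "dy": 0.12, "dz": -0.07, "wx": 0, "wy": 0, "wz": 0, "fingers": 220}, {"dx": -0.06, "dy": 0.158, "dz": -0.07, "wx": 0, "wy": 0, "wz": 0, "fingers": 220}]'

```text
time: 3.5
eef_pos: [0.4623, -0.2515, 0.2161]
ee_rot: [3.141, -0.001, -0.145]
ft_force: [1.3, -2.1, -0.7]
gripper_width: 0.0205
```

Run:
```python
from h import *
s=state();print(s['eef_pos'],s['gripper_width'],s['ft_force']); go(.4228,-.3245,.10,-.146)
cv2.imwrite('pics/w3.png',snapshot('wrist')[:,:,::-1])
```

```text
[ 0.4623 -0.2515  0.2161] 0.020462631128190304 [ 1.2579 -2.093  -0.7134]
dxyz [-0.0286  0.0779  0.1161] w [ 0.    -0.001  0.001] rows 3.4
```

View pics/w3.png

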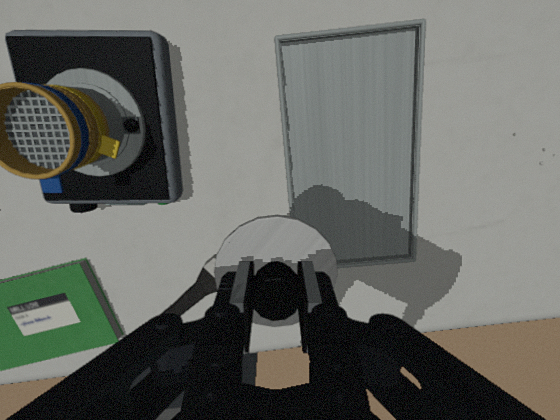

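The lid is held level at the knob (275,275), and the tower's blue sieve is still seated at (40,125). On to the tray.

>>> step_arm --steps '[{"dx": -0.01, "dy": 0.025, "dz": 0.03, "wx": 0, "wy": 0, "wz": 0, "fingers": 220}, {"dx": -0.02, "dy": 0.055, "dz": 0.06, "wx": 0, "wy": 0, "wz": 0, "fingers": 220}, {"dx": -0.028, "dy": 0.074, "dz": 0.09, "wx": 0, "wy": 0, "wz": 0, "fingers": 220}, {"dx": -0.028, "dy": 0.077, "dz": 0.116, "wx": 0, "wy": 0, "wz": 0, "fingers": 220}, {"dx": -0.028, "dy": 0.077, "dz": 0.136, "wx": 0, "wy": 0, "wz": 0, "fingers": 220}, {"dx": -0.028, "dy": 0.077, "dz": 0.151, "wx": 0, "wy": 0, "wz": 0, "fingers": 220}, {"dx": -0.028, "dy": 0.077, "dz": 0.166, "wx": 0, "wy": 0, "wz": 0, "fingers": 220}, {"dx": -0.028, "dy": 0.077, "dz": 0.166, "wx": 0, "wy": 0, "wz": 0, "fingers": 220}]'

```text
time: 4.22
eef_pos: [0.4227, -0.3213, 0.0469]
ee_rot: [-3.138, 0.005, -0.147]
ft_force: [-0.1, 0.2, -0.2]
gripper_width: 0.0204
```

Run:
```python
from h import *
s=state();print(s['eef_pos'],s['gripper_width'],s['ft_force']); go(.4228,-.3245,.0335,-.146)
cv2.imwrite('pics/t4.png',cv2.resize(snapshot('wrist')[:,:,::-1],None,fx=1,fy=1))
```

```text
[ 0.4227 -0.3213  0.0469] 0.020415773529339765 [-0.1277  0.1602 -0.228 ]
dxyz [0.0006 0.0032 0.0134] w [-0.004  0.005 -0.001] rows 0.3
```

View pics/t4.png

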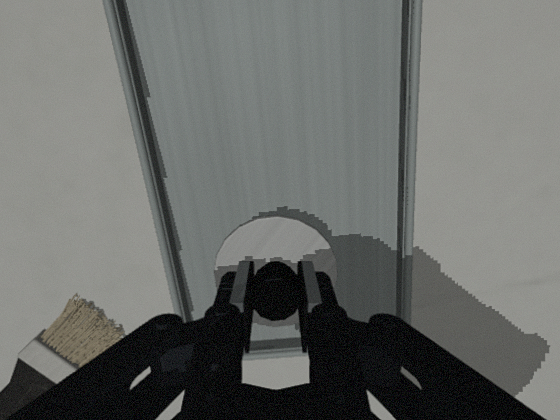

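The lid is inside the tray near its front end. I'll lower it and release.

>>> step_arm --steps '[{"dx": 0, "dy": 0.003, "dz": 0.007, "wx": 0, "wy": 0, "wz": 0, "fingers": 220}, {"dx": 0, "dy": 0.003, "dz": 0.012, "wx": 0, "wy": 0, "wz": 0, "fingers": 220}, {"dx": 0, "dy": 0.003, "dz": 0.0135, "wx": 0, "wy": 0, "wz": 0, "fingers": 220}, {"dx": 0, "dy": 0.003, "dz": 0.0135, "wx": 0, "wy": 0, "wz": 0, "fingers": 220}, {"dx": 0, "dy": 0.003, "dz": 0.0135, "wx": 0, "wy": 0, "wz": 0, "fingers": 220}, {"dx": 0, "dy": 0.003, "dz": 0.0135, "wx": 0, "wy": 0, "wz": 0, "fingers": 220}]'

```text
time: 4.77
eef_pos: [0.424, -0.3259, 0.0364]
ee_rot: [3.141, -0.001, -0.146]
ft_force: [0.3, 0.0, -0.6]
gripper_width: 0.0206
```

Run:
```python
from h import *
s=state();print(s['eef_pos'],s['gripper_width'],s['ft_force']); go(.4228,-.3245,.0335,-.146)
```

```text
[ 0.424  -0.3259  0.0364] 0.020643642034480904 [ 0.3172  0.0347 -0.6446]
dxyz [-0.0014 -0.0012  0.0029] w [ 0.001 -0.001 -0.   ] rows 0.1
```

>>> step_arm --steps '[{"dx": 0, "dy": 0, "dz": 0.002, "wx": 0, "wy": 0, "wz": 0, "fingers": 220}, {"dx": 0, "dy": 0, "dz": 0.003, "wx": 0, "wy": 0, "wz": 0, "fingers": 220}, {"dx": 0, "dy": 0, "dz": 0.003, "wx": 0, "wy": 0, "wz": 0, "fingers": 220}, {"dx": 0, "dy": 0, "dz": 0.003, "wx": 0, "wy": 0, "wz": 0, "fingers": 220}]'

```text
time: 5.1
eef_pos: [0.4237, -0.3257, 0.0329]
ee_rot: [3.142, 0.0, -0.146]
ft_force: [-0.9, 0.1, 0.3]
gripper_width: 0.0202
```

Run:
```python
from h import *
s=state();print(s['eef_pos'],s['gripper_width'],s['ft_force'],s['ee_rot'])
```

```text
[ 0.4237 -0.3257  0.0329] 0.0201924357281602 [-0.8694  0.0628  0.2578] [ 3.1416  0.0001 -0.1461]
```

>>> step_arm --steps '[{"dx": 0, "dy": 0, "dz": 0, "wx": 0, "wy": 0, "wz": 0, "fingers": 120}, {"dx": 0, "dy": 0, "dz": 0, "wx": 0, "wy": 0, "wz": 0, "fingers": 80}, {"dx": 0, "dy": 0, "dz": 0, "wx": 0, "wy": 0, "wz": 0, "fingers": 80}, {"dx": 0, "dy": 0, "dz": 0, "wx": 0, "wy": 0, "wz": 0, "fingers": 80}, {"dx": 0, "dy": 0, "dz": -0.02, "wx": 0, "wy": 0, "wz": 0, "fingers": 40}, {"dx": 0, "dy": 0, "dz": -0.05, "wx": 0, "wy": 0, "wz": 0, "fingers": 0}, {"dx": 0, "dy": 0, "dz": -0.09, "wx": 0, "wy": 0, "wz": 0, "fingers": 0}, {"dx": 0, "dy": 0, "dz": -0.13, "wx": 0, "wy": 0, "wz": 0, "fingers": 0}]'

```text
time: 5.77
eef_pos: [0.4231, -0.3251, 0.1637]
ee_rot: [-3.14, 0.002, -0.146]
ft_force: [1.5, -1.0, 0.2]
gripper_width: 0.0854
```

Run:
```python
from h import *
s=state();print(s['eef_pos'],s['gripper_width'],s['ft_force'])
cal=calibration('wrist'); cv2.imwrite('pics/w5.png',snapshot('wrist')[:,:,::-1])
np.save('w5.npy',cal,allow_pickle=True)
go(.545,-.104,.21,-.14)
```

```text
[ 0.4231 -0.3251  0.1637] 0.08541861540139135 [ 1.4734 -1.0466  0.2205]
dxyz [ 0.0844 -0.2393 -0.0387] w [ 0.009 -0.011 -0.006] rows 6.2
```

View pics/w5.png

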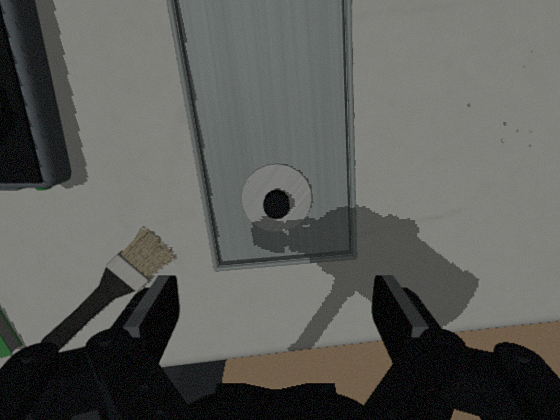

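The lid stands in the tray at (277,197), upright and released. Now to the blue sieve.

>>> step_arm --steps '[{"dx": 0.005, "dy": -0.015, "dz": -0.035, "wx": 0, "wy": 0, "wz": 0, "fingers": 0}, {"dx": 0.084, "dy": -0.239, "dz": -0.045, "wx": 0, "wy": 0, "wz": 0, "fingers": 0}, {"dx": 0.084, "dy": -0.239, "dz": -0.045, "wx": 0, "wy": 0, "wz": 0, "fingers": 0}, {"dx": 0.084, "dy": -0.239, "dz": -0.045, "wx": 0, "wy": 0, "wz": 0, "fingers": 0}, {"dx": 0.084, "dy": -0.239, "dz": -0.045, "wx": 0, "wy": 0, "wz": 0, "fingers": 0}, {"dx": 0.084, "dy": -0.239, "dz": -0.045, "wx": 0, "wy": 0, "wz": 0, "fingers": 0}, {"dx": 0.084, "dy": -0.239, "dz": -0.045, "wx": 0, "wy": 0, "wz": 0, "fingers": 0}, {"dx": 0.084, "dy": -0.239, "dz": -0.045, "wx": 0, "wy": 0, "wz": 0, "fingers": 0}]'

```text
time: 6.48
eef_pos: [0.5441, -0.0966, 0.2081]
ee_rot: [-3.139, -0.002, -0.141]
ft_force: [-0.1, -0.6, 0.4]
gripper_width: 0.0857
```

>>> step_arm --steps '[{"dx": 0, "dy": 0, "dz": 0, "wx": 0, "wy": 0, "wz": 0, "fingers": 0}, {"dx": 0, "dy": 0, "dz": 0, "wx": 0, "wy": 0, "wz": 0, "fingers": 0}]'

```text
time: 6.65
eef_pos: [0.5413, -0.1018, 0.2076]
ee_rot: [3.141, 0.001, -0.146]
ft_force: [-0.2, -0.4, -1.6]
gripper_width: 0.0852
```

Run:
```python
from h import *
s=state();print(s['eef_pos'],s['gripper_width'],s['ft_force'])
cal=calibration('wrist'); cv2.imwrite('pics/w6.png',snapshot('wrist')[:,:,::-1])
np.save('w6.npy',cal,allow_pickle=True)
go(.545,-.104,.115,-.14)
```

```text
[ 0.5413 -0.1018  0.2076] 0.08522241832757779 [-0.2412 -0.3825 -1.6475]
dxyz [0.0042 0.001  0.0927] w [ 0.001  0.001 -0.007] rows 2.2
```

View pics/w6.png

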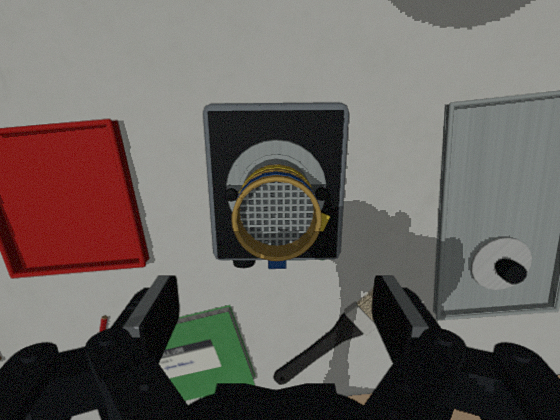

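Run:
```python
from h import *
cal=np.load('w6.npy',allow_pickle=True).item()
im=cv2.imread('pics/w6.png')
cv2.imwrite('pics/w6c.png',cv2.resize(im[160:280,215:340],None,fx=5,fy=5))
c=onz(cal,[[277.5,219]],.124)[0]; t=onz(cal,[[277,265]],.1115)[0]
print(c,t,np.arctan2(*(t-c)[:2][::-1])-np.pi)
```

```text
[ 0.545  -0.1036  0.124 ] [ 0.5047 -0.0975  0.1115] -0.15147243126366883
```

View pics/w6c.png

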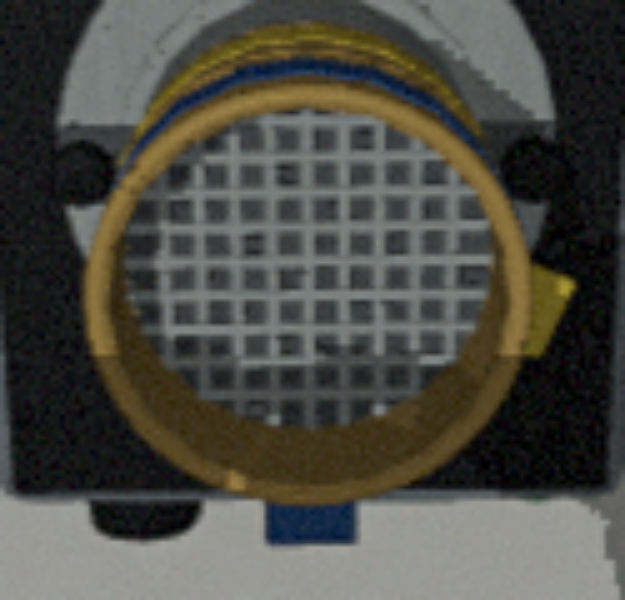

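>>> step_arm --steps '[{"dx": 0.004, "dy": 0, "dz": 0.03, "wx": 0, "wy": 0, "wz": 0, "fingers": 0}, {"dx": 0.004, "dy": 0, "dz": 0.06, "wx": 0, "wy": 0, "wz": 0, "fingers": 0}, {"dx": 0.004, "dy": 0, "dz": 0.08, "wx": 0, "wy": 0, "wz": 0, "fingers": 0}, {"dx": 0.004, "dy": 0, "dz": 0.089, "wx": 0, "wy": 0, "wz": 0, "fingers": 0}, {"dx": 0.004, "dy": 0, "dz": 0.093, "wx": 0, "wy": 0, "wz": 0, "fingers": 0}, {"dx": 0.004, "dy": 0, "dz": 0.093, "wx": 0, "wy": 0, "wz": 0, "fingers": 0}, {"dx": 0.004, "dy": 0, "dz": 0.093, "wx": 0, "wy": 0, "wz": 0, "fingers": 0}]'

```text
time: 7.28
eef_pos: [0.5463, -0.103, 0.1159]
ee_rot: [3.141, -0.002, -0.147]
ft_force: [0.4, 0.2, 1.7]
gripper_width: 0.0854
```

Run:
```python
from h import *
s=state();print(s['eef_pos'],s['gripper_width'],s['ft_force'])
cv2.imwrite('pics/w7.png',snapshot('wrist')[:,:,::-1])
go(.545,-.104,.115,-.146)
```

```text
[ 0.5463 -0.103   0.1159] 0.08536219590067695 [0.3987 0.1544 1.7229]
dxyz [-0.0014  0.0013  0.0013] w [ 0.001 -0.003 -0.001] rows 0.1
```

View pics/w7.png

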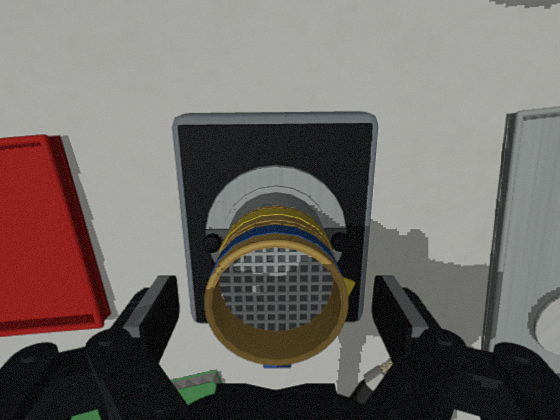

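The sieve is centred between the pads (rim spans columns 205 to 348). Closing.

>>> step_arm --steps '[{"dx": -0.001, "dy": 0, "dz": 0, "wx": 0, "wy": 0, "wz": 0, "fingers": 60}, {"dx": -0.001, "dy": 0, "dz": 0, "wx": 0, "wy": 0, "wz": 0, "fingers": 120}, {"dx": -0.001, "dy": 0, "dz": 0, "wx": 0, "wy": 0, "wz": 0, "fingers": 120}, {"dx": -0.001, "dy": 0, "dz": 0, "wx": 0, "wy": 0, "wz": 0, "fingers": 120}, {"dx": -0.001, "dy": 0, "dz": 0, "wx": 0, "wy": 0, "wz": 0, "fingers": 120}, {"dx": -0.001, "dy": 0, "dz": 0, "wx": 0, "wy": 0, "wz": 0, "fingers": 120}]'

```text
time: 7.83
eef_pos: [0.5451, -0.1022, 0.1165]
ee_rot: [3.141, -0.002, -0.146]
ft_force: [-2.1, -1.5, 4.5]
gripper_width: 0.0604
```

Run:
```python
from h import *
s=state();print(s['eef_pos'],s['gripper_width'],s['ft_force'])
cv2.imwrite('pics/s8.png',cv2.resize(snapshot('scene')[150:300,230:420,::-1],None,fx=4,fy=4))
```

```text
[ 0.5451 -0.1022  0.1165] 0.060415442821614485 [-2.1412 -1.5227  4.5039]
```

View pics/s8.png

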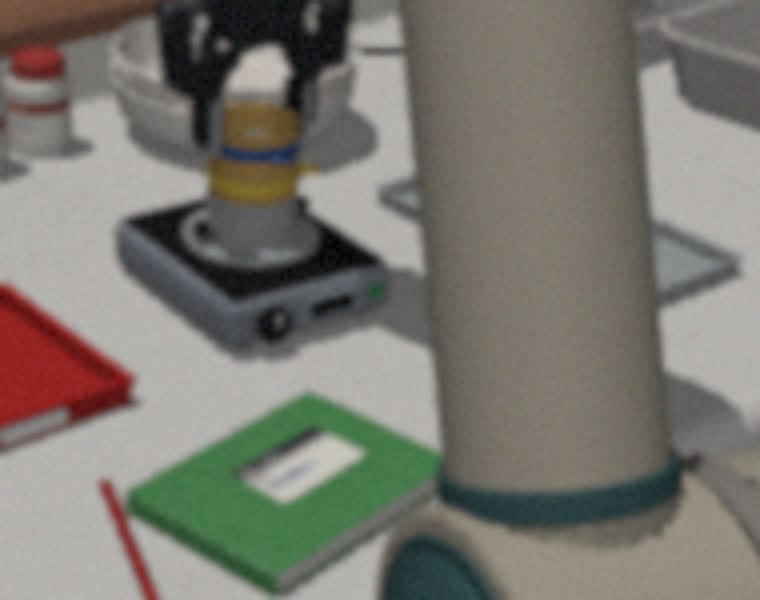

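>>> step_arm --steps '[{"dx": 0, "dy": 0, "dz": -0.008, "wx": 0, "wy": 0, "wz": 0, "fingers": 120}, {"dx": 0, "dy": 0, "dz": -0.022, "wx": 0, "wy": 0, "wz": 0, "fingers": 120}, {"dx": 0, "dy": 0, "dz": -0.045, "wx": 0, "wy": 0, "wz": 0, "fingers": 120}, {"dx": 0, "dy": 0.01, "dz": -0.06, "wx": 0, "wy": 0, "wz": 0, "fingers": 120}, {"dx": 0.002, "dy": 0.04, "dz": -0.065, "wx": 0, "wy": 0, "wz": 0, "fingers": 120}, {"dx": 0.005, "dy": 0.08, "dz": -0.065, "wx": 0, "wy": 0, "wz": 0, "fingers": 120}, {"dx": 0.008, "dy": 0.12, "dz": -0.065, "wx": 0, "wy": 0, "wz": 0, "fingers": 120}, {"dx": 0.011, "dy": 0.155, "dz": -0.065, "wx": 0, "wy": 0, "wz": 0, "fingers": 120}]'

```text
time: 8.55
eef_pos: [0.5329, -0.2589, 0.1811]
ee_rot: [3.14, -0.002, -0.146]
ft_force: [0.8, -0.1, -0.6]
gripper_width: 0.0605
```

Run:
```python
from h import *
s=state();print(s['eef_pos'],s['gripper_width'],s['ft_force'])
cv2.imwrite('pics/w9.png',snapshot('wrist')[:,:,::-1])
go(.5266,-.330,.0275,-.146)
```

```text
[ 0.5329 -0.2589  0.1811] 0.0605040798521057 [ 0.7843 -0.0664 -0.632 ]
dxyz [0.0025 0.0625 0.154 ] w [ 0.009 -0.003 -0.003] rows 4.0
```

View pics/w9.png

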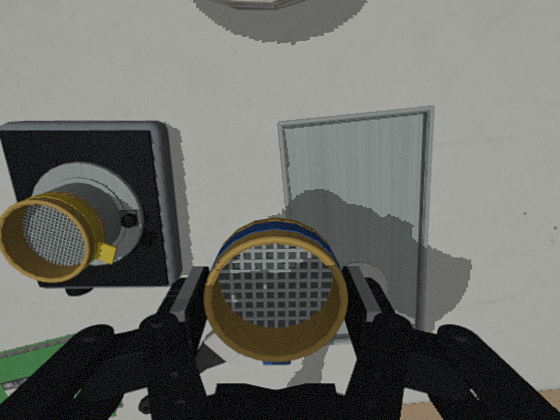

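The blue sieve is held level, and the worn sieve stayed seated on the receiver (50,240). On to the tray.

>>> step_arm --steps '[{"dx": 0.001, "dy": 0.03, "dz": 0.015, "wx": 0, "wy": 0, "wz": 0, "fingers": 120}, {"dx": 0.002, "dy": 0.055, "dz": 0.045, "wx": 0, "wy": 0, "wz": 0, "fingers": 120}, {"dx": 0.002, "dy": 0.0625, "dz": 0.08, "wx": 0, "wy": 0, "wz": 0, "fingers": 120}, {"dx": 0.002, "dy": 0.0625, "dz": 0.11, "wx": 0, "wy": 0, "wz": 0, "fingers": 120}, {"dx": 0.002, "dy": 0.0625, "dz": 0.13, "wx": 0, "wy": 0, "wz": 0, "fingers": 120}, {"dx": 0.002, "dy": 0.0625, "dz": 0.14, "wx": 0, "wy": 0, "wz": 0, "fingers": 120}, {"dx": 0.002, "dy": 0.0625, "dz": 0.145, "wx": 0, "wy": 0, "wz": 0, "fingers": 120}, {"dx": 0.002, "dy": 0.0625, "dz": 0.145, "wx": 0, "wy": 0, "wz": 0, "fingers": 120}]'

```text
time: 9.27
eef_pos: [0.5259, -0.3187, 0.0347]
ee_rot: [-3.141, 0.001, -0.146]
ft_force: [-0.4, -1.0, -0.7]
gripper_width: 0.0604
```

Run:
```python
from h import *
s=state();print(s['eef_pos'],s['gripper_width'],s['ft_force'])
cv2.imwrite('pics/w10.png',snapshot('wrist')[:,:,::-1])
go(.5266,-.330,.0275,-.146)
```

```text
[ 0.5259 -0.3187  0.0347] 0.06037462640476821 [-0.3999 -1.0056 -0.665 ]
dxyz [0.0016 0.0107 0.0083] w [ 0.001 -0.001  0.   ] rows 0.3
```

View pics/w10.png

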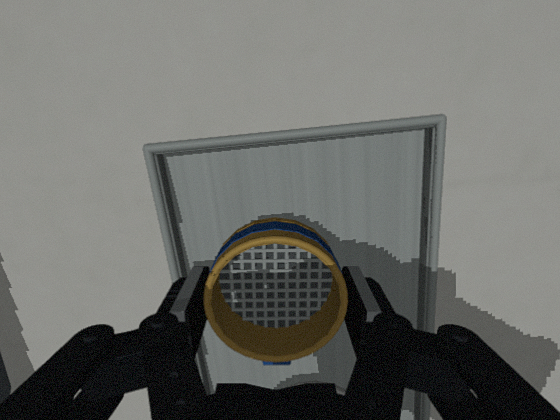

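>>> step_arm --steps '[{"dx": 0.001, "dy": 0.007, "dz": 0.001, "wx": 0, "wy": 0, "wz": 0, "fingers": 120}, {"dx": 0.001, "dy": 0.0105, "dz": 0.004, "wx": 0, "wy": 0, "wz": 0, "fingers": 120}, {"dx": 0.001, "dy": 0.0105, "dz": 0.007, "wx": 0, "wy": 0, "wz": 0, "fingers": 120}, {"dx": 0.001, "dy": 0.0105, "dz": 0.008, "wx": 0, "wy": 0, "wz": 0, "fingers": 120}, {"dx": 0.001, "dy": 0.0105, "dz": 0.008, "wx": 0, "wy": 0, "wz": 0, "fingers": 120}, {"dx": 0.001, "dy": 0.0105, "dz": 0.008, "wx": 0, "wy": 0, "wz": 0, "fingers": 120}]'

```text
time: 9.82
eef_pos: [0.5256, -0.3302, 0.0276]
ee_rot: [3.14, -0.001, -0.146]
ft_force: [-1.0, -0.7, 2.2]
gripper_width: 0.0601
```

Run:
```python
from h import *
s=state();print(s['eef_pos'],s['gripper_width'],s['ft_force'])
cv2.imwrite('pics/w11.png',snapshot('wrist')[:,:,::-1])
go(.5266,-.330,.0275,-.146)
```

```text
[ 0.5256 -0.3302  0.0276] 0.0601386844950209 [-0.9724 -0.6541  2.2327]
dxyz [ 0.001  -0.0004  0.0001] w [ 0.001 -0.001 -0.   ] rows 0.0
```

View pics/w11.png

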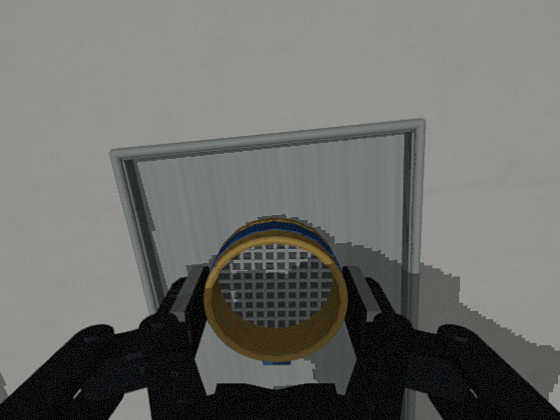

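The sieve stands on the tray floor (light contact, about 2 N). I'll open and rise.

>>> step_arm --steps '[{"dx": 0, "dy": 0, "dz": 0, "wx": 0, "wy": 0, "wz": 0, "fingers": 60}, {"dx": 0, "dy": 0, "dz": 0, "wx": 0, "wy": 0, "wz": 0, "fingers": 35}, {"dx": 0, "dy": 0, "dz": 0, "wx": 0, "wy": 0, "wz": 0, "fingers": 35}, {"dx": 0, "dy": 0, "dz": -0.01, "wx": 0, "wy": 0, "wz": 0, "fingers": 20}, {"dx": 0, "dy": 0, "dz": -0.03, "wx": 0, "wy": 0, "wz": 0, "fingers": 0}, {"dx": 0, "dy": 0, "dz": -0.07, "wx": 0, "wy": 0, "wz": 0, "fingers": 0}, {"dx": 0, "dy": 0, "dz": -0.11, "wx": 0, "wy": 0, "wz": 0, "fingers": 0}, {"dx": 0, "dy": 0, "dz": -0.15, "wx": 0, "wy": 0, "wz": 0, "fingers": 0}]'

```text
time: 10.53
eef_pos: [0.5249, -0.329, 0.1788]
ee_rot: [-3.141, 0.001, -0.146]
ft_force: [1.7, -0.4, 0.0]
gripper_width: 0.0857
```

Run:
```python
from h import *
s=state();print(s['eef_pos'],s['gripper_width'],s['ft_force'])
cal=calibration('wrist'); cv2.imwrite('pics/w12.png',snapshot('wrist')[:,:,::-1])
np.save('w12.npy',cal,allow_pickle=True)
go(.545,-.104,.19,1.02)
```

```text
[ 0.5249 -0.329   0.1788] 0.08571465057927334 [ 1.6739 -0.4413  0.0495]
dxyz [-0.0171 -0.228  -0.0037] w [ 0.015 -0.008 -1.166] rows 9.3
```

View pics/w12.png

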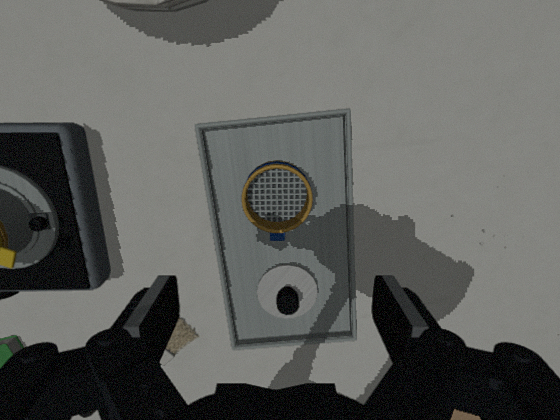

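Blue sieve at (277,198) and lid at (288,292) both stand in the tray. Next the worn sieve, with the tool yawed to about 1.02.

>>> step_arm --steps '[{"dx": -0.017, "dy": -0.228, "dz": -0.004, "wx": 0, "wy": 0, "wz": -1.166, "fingers": 0}, {"dx": -0.017, "dy": -0.228, "dz": -0.004, "wx": 0, "wy": 0, "wz": -1.166, "fingers": 0}, {"dx": -0.017, "dy": -0.228, "dz": -0.004, "wx": 0, "wy": 0, "wz": -1.166, "fingers": 0}, {"dx": -0.017, "dy": -0.228, "dz": -0.004, "wx": 0, "wy": 0, "wz": -1.166, "fingers": 0}, {"dx": -0.017, "dy": -0.228, "dz": -0.004, "wx": 0, "wy": 0, "wz": -1.166, "fingers": 0}, {"dx": -0.017, "dy": -0.228, "dz": -0.004, "wx": 0, "wy": 0, "wz": -1.166, "fingers": 0}, {"dx": -0.017, "dy": -0.228, "dz": -0.004, "wx": 0, "wy": 0, "wz": -1.166, "fingers": 0}, {"dx": -0.017, "dy": -0.228, "dz": -0.004, "wx": 0, "wy": 0, "wz": -1.166, "fingers": 0}]'

```text
time: 11.25
eef_pos: [0.5416, -0.0994, 0.1816]
ee_rot: [3.141, -0.0, 0.863]
ft_force: [-0.5, -0.0, -0.1]
gripper_width: 0.0849
```

Run:
```python
from h import *
s=state();print(s['eef_pos'],s['ee_rot'])
go(.545,-.104,.19,1.02)
```

```text
[ 0.5416 -0.0994  0.1816] [ 3.1412 -0.0004  0.8633]
dxyz [-0.0013  0.0056 -0.0084] w [ 0.    -0.    -0.157] rows 1.3
```

>>> step_arm --steps '[{"dx": 0, "dy": 0.004, "dz": 0, "wx": 0, "wy": 0, "wz": -0.155, "fingers": 0}, {"dx": 0, "dy": 0.004, "dz": 0, "wx": 0, "wy": 0, "wz": -0.155, "fingers": 0}, {"dx": 0, "dy": 0.004, "dz": 0, "wx": 0, "wy": 0, "wz": -0.155, "fingers": 0}, {"dx": 0, "dy": 0.004, "dz": 0, "wx": 0, "wy": 0, "wz": -0.155, "fingers": 0}]'

```text
time: 11.58
eef_pos: [0.5446, -0.1039, 0.1812]
ee_rot: [3.141, -0.0, 1.008]
ft_force: [-0.4, -0.3, -0.5]
gripper_width: 0.0851
```

Run:
```python
from h import *
s=state();print(s['eef_pos'],s['ee_rot'])
go(.545,-.104,.092,1.02)
cal=calibration('wrist'); cv2.imwrite('pics/w13.png',snapshot('wrist')[:,:,::-1])
np.save('w13.npy',cal,allow_pickle=True)
```

```text
[ 0.5446 -0.1039  0.1812] [ 3.1415 -0.0001  1.0079]
dxyz [0.0002 0.0004 0.0892] w [ 0.    -0.    -0.012] rows 2.1
```

View pics/w13.png

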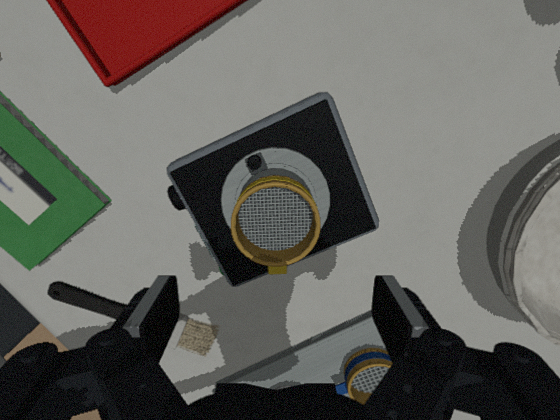

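The worn sieve is centred at (276,222) with its tab at (278,268), aligned with the tool. Descending.

>>> step_arm --steps '[{"dx": 0, "dy": 0, "dz": 0.03, "wx": 0, "wy": 0, "wz": 0, "fingers": 0}, {"dx": 0, "dy": 0, "dz": 0.06, "wx": 0, "wy": 0, "wz": 0, "fingers": 0}, {"dx": 0, "dy": 0, "dz": 0.08, "wx": 0, "wy": 0, "wz": 0, "fingers": 0}, {"dx": 0, "dy": 0, "dz": 0.088, "wx": 0, "wy": 0, "wz": 0, "fingers": 0}, {"dx": 0, "dy": 0, "dz": 0.089, "wx": 0, "wy": 0, "wz": 0, "fingers": 0}, {"dx": 0, "dy": 0, "dz": 0.089, "wx": 0, "wy": 0, "wz": 0, "fingers": 0}, {"dx": 0, "dy": 0, "dz": 0.089, "wx": 0, "wy": 0, "wz": 0, "fingers": 0}]'

```text
time: 12.22
eef_pos: [0.5458, -0.1045, 0.0933]
ee_rot: [3.139, -0.001, 1.009]
ft_force: [-0.7, 0.6, -0.3]
gripper_width: 0.0856
```

Run:
```python
from h import *
s=state();print(s['eef_pos'],s['ee_rot'],s['ft_force'])
go(.545,-.104,.0925,1.008)
cv2.imwrite('pics/w14.png',snapshot('wrist')[:,:,::-1])
```

```text
[ 0.5458 -0.1045  0.0933] [ 3.1389 -0.0006  1.0086] [-0.6713  0.5528 -0.3278]
dxyz [ 0.     -0.001   0.0008] w [ 0.003 -0.001  0.001] rows 0.0
```

View pics/w14.png

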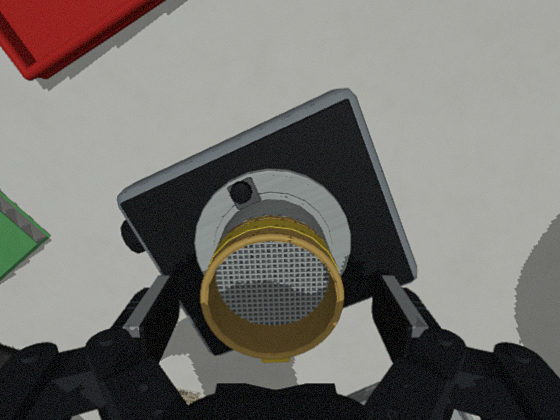

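Sieve centred to about 1 mm (columns 201 to 344). Closing.

>>> step_arm --steps '[{"dx": 0, "dy": -0.001, "dz": 0, "wx": 0, "wy": 0, "wz": 0, "fingers": 60}, {"dx": 0, "dy": -0.001, "dz": 0, "wx": 0, "wy": 0, "wz": 0, "fingers": 120}, {"dx": 0, "dy": -0.001, "dz": 0, "wx": 0, "wy": 0, "wz": 0, "fingers": 120}, {"dx": 0, "dy": -0.001, "dz": 0, "wx": 0, "wy": 0, "wz": 0, "fingers": 120}, {"dx": 0, "dy": -0.001, "dz": 0, "wx": 0, "wy": 0, "wz": 0, "fingers": 120}, {"dx": 0, "dy": -0.001, "dz": 0, "wx": 0, "wy": 0, "wz": 0, "fingers": 120}]'

```text
time: 12.77
eef_pos: [0.5444, -0.1038, 0.0934]
ee_rot: [3.14, -0.0, 1.009]
ft_force: [-0.5, -0.2, 5.8]
gripper_width: 0.0606
```

Run:
```python
from h import *
s=state();print(s['eef_pos'],s['ee_rot'],s['ft_force'],s['gripper_width'])
go(.5534,.1135,.17,.95)
```

```text
[ 0.5444 -0.1038  0.0934] [ 3.1395 -0.0004  1.0087] [-0.5123 -0.2493  5.7922] 0.060590642307604206
dxyz [ 0.1887 -0.108  -0.0767] w [ 0.002 -0.     0.059] rows 5.5
```

>>> step_arm --steps '[{"dx": 0, "dy": 0, "dz": -0.008, "wx": 0, "wy": 0, "wz": 0, "fingers": 120}, {"dx": 0, "dy": 0, "dz": -0.022, "wx": 0, "wy": 0, "wz": 0, "fingers": 120}, {"dx": 0, "dy": 0, "dz": -0.045, "wx": 0, "wy": 0, "wz": 0, "fingers": 120}, {"dx": 0.008, "dy": -0.005, "dz": -0.06, "wx": 0, "wy": 0, "wz": 0, "fingers": 120}, {"dx": 0.03, "dy": -0.018, "dz": -0.065, "wx": 0, "wy": 0, "wz": 0, "fingers": 120}, {"dx": 0.065, "dy": -0.037, "dz": -0.065, "wx": 0, "wy": 0, "wz": 0, "fingers": 120}, {"dx": 0.1, "dy": -0.057, "dz": -0.065, "wx": 0, "wy": 0, "wz": 0, "fingers": 120}, {"dx": 0.135, "dy": -0.077, "dz": -0.065, "wx": 0, "wy": 0, "wz": 0, "fingers": 120}]'

```text
time: 13.43
eef_pos: [0.5507, 0.0529, 0.158]
ee_rot: [3.14, -0.001, 1.007]
ft_force: [0.6, 0.0, -0.5]
gripper_width: 0.0604
```

Run:
```python
from h import *
s=state();print(s['eef_pos'],s['ee_rot'],s['ft_force'],s['gripper_width'])
go(.5534,.1135,.0294,1.009)
cv2.imwrite('pics/w15.png',snapshot('wrist')[:,:,::-1])
```

```text
[0.5507 0.0529 0.158 ] [ 3.1403 -0.0008  1.0073] [ 0.5625  0.0241 -0.4718] 0.060372991380815706
dxyz [ 0.0526 -0.0303  0.1286] w [ 0.001 -0.001 -0.002] rows 3.4
```

View pics/w15.png

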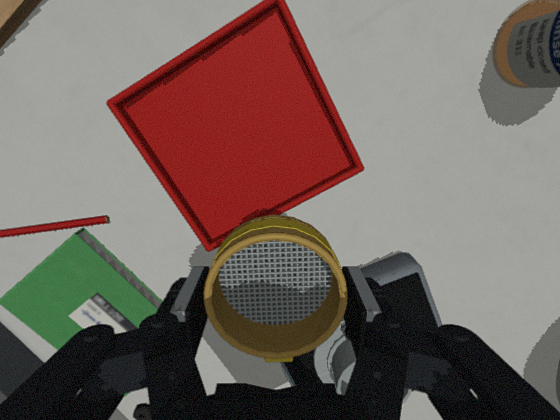

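The worn sieve is held level and the box lies straight ahead.

>>> step_arm --steps '[{"dx": 0.03, "dy": -0.017, "dz": 0.005, "wx": 0, "wy": 0, "wz": 0, "fingers": 120}, {"dx": 0.05, "dy": -0.029, "dz": 0.03, "wx": 0, "wy": 0, "wz": 0, "fingers": 120}, {"dx": 0.053, "dy": -0.03, "dz": 0.06, "wx": 0, "wy": 0, "wz": 0, "fingers": 120}, {"dx": 0.053, "dy": -0.03, "dz": 0.09, "wx": 0, "wy": 0, "wz": 0, "fingers": 120}, {"dx": 0.053, "dy": -0.03, "dz": 0.105, "wx": 0, "wy": 0, "wz": 0, "fingers": 120}, {"dx": 0.053, "dy": -0.03, "dz": 0.115, "wx": 0, "wy": 0, "wz": 0, "fingers": 120}, {"dx": 0.053, "dy": -0.03, "dz": 0.12, "wx": 0, "wy": 0, "wz": 0, "fingers": 120}, {"dx": 0.053, "dy": -0.03, "dz": 0.12, "wx": 0, "wy": 0, "wz": 0, "fingers": 120}]'

```text
time: 14.15
eef_pos: [0.5534, 0.1122, 0.0366]
ee_rot: [-3.141, 0.001, 1.009]
ft_force: [-0.8, 0.7, -0.7]
gripper_width: 0.0601
```

Run:
```python
from h import *
s=state();print(s['eef_pos'],s['ee_rot'],s['ft_force'],s['gripper_width'])
go(.5534,.1135,.0294,1.009)
cv2.imwrite('pics/w16.png',snapshot('wrist')[:,:,::-1])
```

```text
[0.5534 0.1122 0.0366] [-3.141   0.0006  1.0085] [-0.8185  0.6951 -0.6794] 0.06007333673516684
dxyz [ 0.0011 -0.0007  0.0072] w [-0.001  0.001 -0.   ] rows 0.2
```

View pics/w16.png

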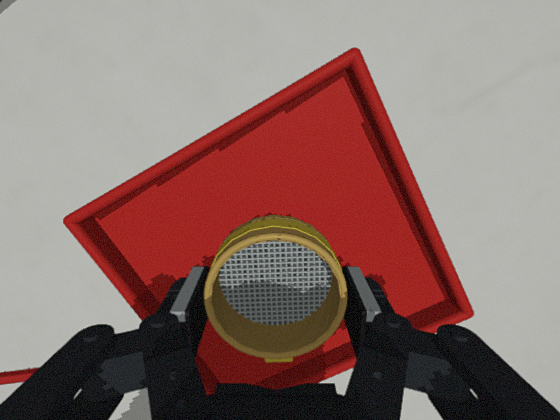

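>>> step_arm --steps '[{"dx": 0, "dy": 0, "dz": 0.004, "wx": 0, "wy": 0, "wz": 0, "fingers": 120}, {"dx": 0, "dy": 0, "dz": 0.007, "wx": 0, "wy": 0, "wz": 0, "fingers": 120}, {"dx": 0, "dy": 0, "dz": 0.0075, "wx": 0, "wy": 0, "wz": 0, "fingers": 120}, {"dx": 0, "dy": 0, "dz": 0.0075, "wx": 0, "wy": 0, "wz": 0, "fingers": 120}, {"dx": 0, "dy": 0, "dz": 0.0075, "wx": 0, "wy": 0, "wz": 0, "fingers": 120}]'

```text
time: 14.62
eef_pos: [0.5537, 0.1124, 0.0297]
ee_rot: [3.141, -0.0, 1.009]
ft_force: [-0.2, 0.4, -0.9]
gripper_width: 0.0599
```

Run:
```python
from h import *
s=state();print(s['eef_pos'],s['ee_rot'],s['ft_force'],s['gripper_width'])
```

```text
[0.5537 0.1124 0.0297] [ 3.1411 -0.0003  1.0087] [-0.1978  0.3696 -0.9329] 0.059912182143098125
```

>>> step_arm --steps '[{"dx": 0, "dy": 0, "dz": 0.0015, "wx": 0, "wy": 0, "wz": 0, "fingers": 120}, {"dx": 0, "dy": 0, "dz": 0.0015, "wx": 0, "wy": 0, "wz": 0, "fingers": 120}, {"dx": 0, "dy": 0, "dz": 0.0015, "wx": 0, "wy": 0, "wz": 0, "fingers": 120}]'

```text
time: 14.87
eef_pos: [0.5538, 0.1125, 0.0294]
ee_rot: [3.14, -0.001, 1.009]
ft_force: [-2.5, -1.3, 8.3]
gripper_width: 0.0599
```

>>> step_arm --steps '[{"dx": 0, "dy": 0, "dz": 0, "wx": 0, "wy": 0, "wz": 0, "fingers": 60}, {"dx": 0, "dy": 0, "dz": 0, "wx": 0, "wy": 0, "wz": 0, "fingers": 35}, {"dx": 0, "dy": 0, "dz": 0, "wx": 0, "wy": 0, "wz": 0, "fingers": 35}, {"dx": 0, "dy": 0, "dz": -0.01, "wx": 0, "wy": 0, "wz": 0, "fingers": 20}, {"dx": 0, "dy": 0, "dz": -0.03, "wx": 0, "wy": 0, "wz": 0, "fingers": 0}, {"dx": 0, "dy": 0, "dz": -0.07, "wx": 0, "wy": 0, "wz": 0, "fingers": 0}, {"dx": 0, "dy": 0, "dz": -0.11, "wx": 0, "wy": 0, "wz": 0, "fingers": 0}, {"dx": 0, "dy": 0, "dz": -0.15, "wx": 0, "wy": 0, "wz": 0, "fingers": 0}]'

```text
time: 15.53
eef_pos: [0.553, 0.1124, 0.1798]
ee_rot: [-3.141, 0.001, 1.009]
ft_force: [1.0, 0.6, -0.1]
gripper_width: 0.0858
```

Run:
```python
from h import *
s=state();print(s['eef_pos'],s['gripper_width'],s['ft_force'])
cv2.imwrite('pics/w17.png',snapshot('wrist')[:,:,::-1])
go(.5236,.3311,.17,.447)
```

```text
[0.553  0.1124 0.1798] 0.08576391901059845 [ 1.0004  0.553  -0.0839]
dxyz [ 0.1661 -0.1456  0.0184] w [ 0.01  -0.012  0.562] rows 5.3
```

View pics/w17.png

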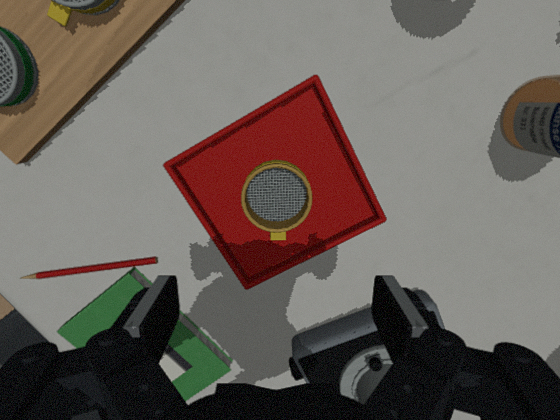

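The worn sieve stands in the middle of the red box at (277,197). Moving to the holder.

>>> step_arm --steps '[{"dx": 0.166, "dy": -0.146, "dz": 0, "wx": 0, "wy": 0, "wz": 0.562, "fingers": 0}, {"dx": 0.166, "dy": -0.146, "dz": 0, "wx": 0, "wy": 0, "wz": 0.562, "fingers": 0}, {"dx": 0.166, "dy": -0.146, "dz": 0, "wx": 0, "wy": 0, "wz": 0.562, "fingers": 0}, {"dx": 0.166, "dy": -0.146, "dz": 0, "wx": 0, "wy": 0, "wz": 0.562, "fingers": 0}, {"dx": 0.166, "dy": -0.146, "dz": 0, "wx": 0, "wy": 0, "wz": 0.562, "fingers": 0}, {"dx": 0.166, "dy": -0.146, "dz": 0, "wx": 0, "wy": 0, "wz": 0.562, "fingers": 0}, {"dx": 0.166, "dy": -0.146, "dz": 0, "wx": 0, "wy": 0, "wz": 0.562, "fingers": 0}, {"dx": 0.166, "dy": -0.146, "dz": 0, "wx": 0, "wy": 0, "wz": 0.562, "fingers": 0}]'

```text
time: 16.25
eef_pos: [0.5178, 0.3319, 0.1779]
ee_rot: [3.141, 0.0, 0.45]
ft_force: [0.8, -0.2, 0.4]
gripper_width: 0.0853
```

Run:
```python
from h import *
s=state();print(s['eef_pos'],s['ee_rot'],s['ft_force'])
cal=calibration('wrist');cv2.imwrite('pics/w18.png',snapshot('wrist')[:,:,::-1])
np.save('w18.npy',cal,allow_pickle=True)
go(.5236,.3311,.0305,.447)
```

```text
[0.5178 0.3319 0.1779] [3.141  0.0002 0.45  ] [ 0.7554 -0.1523  0.4104]
dxyz [0.0052 0.0018 0.1474] w [0.001 0.001 0.001] rows 3.5
```

View pics/w18.png

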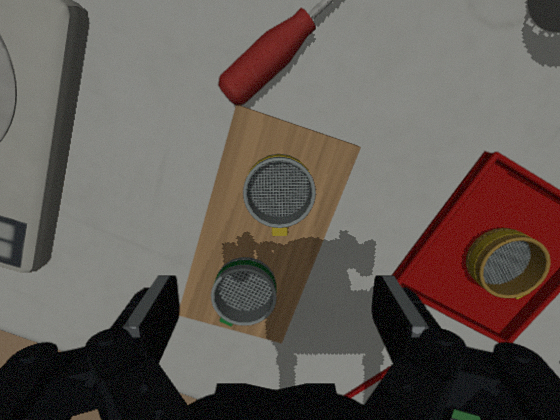

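Run:
```python
from h import *
cal=np.load('w18.npy',allow_pickle=True).item()
im=cv2.imread('pics/w18.png')
cv2.imwrite('pics/w18c.png',cv2.resize(im[140:250,225:335],None,fx=5,fy=5))
c=onz(cal,[[280,193]],.038)[0]; t=onz(cal,[[279.5,232]],.026)[0]
print(c,t,np.arctan2(*(t-c)[:2][::-1])+np.pi)
```

```text
[0.5257 0.3321 0.038 ] [0.4901 0.315  0.026 ] 0.4462519311066986
```

View pics/w18c.png

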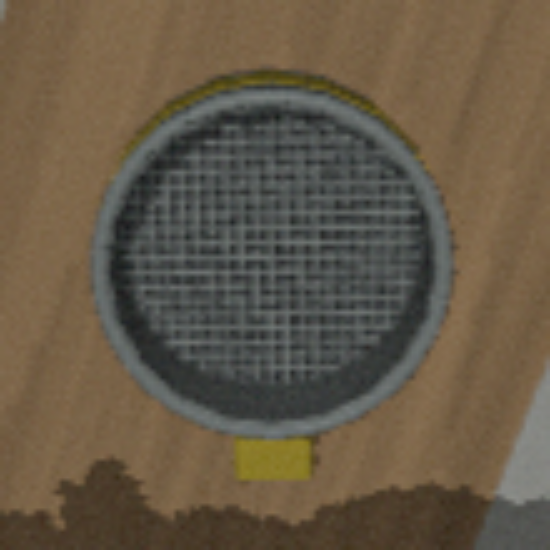

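>>> step_arm --steps '[{"dx": 0.003, "dy": 0.001, "dz": 0.035, "wx": 0, "wy": 0, "wz": 0, "fingers": 0}, {"dx": 0.006, "dy": 0.003, "dz": 0.07, "wx": 0, "wy": 0, "wz": 0, "fingers": 0}, {"dx": 0.006, "dy": 0.003, "dz": 0.105, "wx": 0, "wy": 0, "wz": 0, "fingers": 0}, {"dx": 0.006, "dy": 0.003, "dz": 0.13, "wx": 0, "wy": 0, "wz": 0, "fingers": 0}, {"dx": 0.006, "dy": 0.003, "dz": 0.142, "wx": 0, "wy": 0, "wz": 0, "fingers": 0}, {"dx": 0.006, "dy": 0.003, "dz": 0.146, "wx": 0, "wy": 0, "wz": 0, "fingers": 0}, {"dx": 0.006, "dy": 0.003, "dz": 0.146, "wx": 0, "wy": 0, "wz": 0, "fingers": 0}, {"dx": 0.006, "dy": 0.003, "dz": 0.146, "wx": 0, "wy": 0, "wz": 0, "fingers": 0}]'

```text
time: 16.97
eef_pos: [0.5262, 0.3299, 0.0328]
ee_rot: [3.141, -0.001, 0.446]
ft_force: [-0.7, 0.1, 0.3]
gripper_width: 0.0851
```

Run:
```python
from h import *
s=state();print(s['eef_pos'],s['ee_rot'],s['ft_force'])
cv2.imwrite('pics/w19.png',snapshot('wrist')[:,:,::-1])
go(.5247,.3317,.0308,.447)
```

```text
[0.5262 0.3299 0.0328] [ 3.1413 -0.0013  0.4455] [-0.6847  0.1375  0.303 ]
dxyz [-0.001  -0.002   0.0025] w [ 0.    -0.003 -0.001] rows 0.1
```

View pics/w19.png

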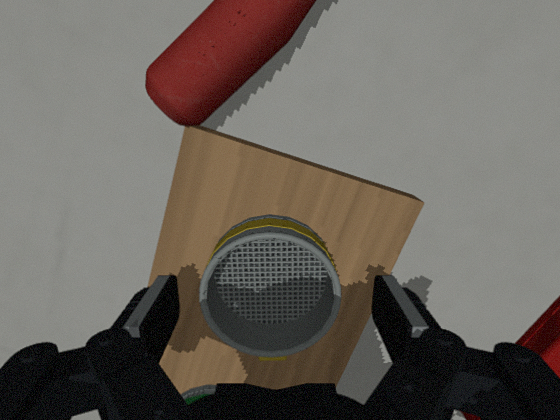

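The sieve is about 2 mm left of the jaw centre (columns 200 to 340). I'll correct and close.

>>> step_arm --steps '[{"dx": -0.001, "dy": -0.002, "dz": 0.002, "wx": 0, "wy": 0, "wz": 0, "fingers": 0}, {"dx": -0.001, "dy": -0.002, "dz": 0.002, "wx": 0, "wy": 0, "wz": 0, "fingers": 0}, {"dx": -0.001, "dy": -0.002, "dz": 0.002, "wx": 0, "wy": 0, "wz": 0, "fingers": 60}, {"dx": -0.001, "dy": -0.002, "dz": 0.002, "wx": 0, "wy": 0, "wz": 0, "fingers": 120}, {"dx": -0.001, "dy": -0.002, "dz": 0.002, "wx": 0, "wy": 0, "wz": 0, "fingers": 120}, {"dx": -0.001, "dy": -0.002, "dz": 0.002, "wx": 0, "wy": 0, "wz": 0, "fingers": 120}, {"dx": -0.001, "dy": -0.002, "dz": 0.002, "wx": 0, "wy": 0, "wz": 0, "fingers": 120}, {"dx": -0.001, "dy": -0.002, "dz": 0.002, "wx": 0, "wy": 0, "wz": 0, "fingers": 120}]'

```text
time: 17.68
eef_pos: [0.5236, 0.3322, 0.0309]
ee_rot: [3.141, -0.001, 0.447]
ft_force: [-1.1, -1.3, 6.4]
gripper_width: 0.0602
```

Run:
```python
from h import *
s=state();print(s['eef_pos'],s['ee_rot'],s['ft_force'],s['gripper_width'])
go(.545,-.104,.16,.447)
```

```text
[0.5236 0.3322 0.0309] [ 3.1414 -0.001   0.447 ] [-1.0553 -1.3467  6.4329] 0.06023707898063772
dxyz [-0.1691  0.4026 -0.1292] w [ 0.    -0.001  0.   ] rows 10.9
```

>>> step_arm --steps '[{"dx": 0, "dy": 0, "dz": -0.008, "wx": 0, "wy": 0, "wz": 0, "fingers": 120}, {"dx": 0, "dy": 0, "dz": -0.022, "wx": 0, "wy": 0, "wz": 0, "fingers": 120}, {"dx": 0, "dy": 0, "dz": -0.05, "wx": 0, "wy": 0, "wz": 0, "fingers": 120}, {"dx": -0.003, "dy": 0.008, "dz": -0.085, "wx": 0, "wy": 0, "wz": 0, "fingers": 120}, {"dx": -0.012, "dy": 0.028, "dz": -0.11, "wx": 0, "wy": 0, "wz": 0, "fingers": 120}, {"dx": -0.025, "dy": 0.06, "dz": -0.125, "wx": 0, "wy": 0, "wz": 0, "fingers": 120}, {"dx": -0.04, "dy": 0.095, "dz": -0.13, "wx": 0, "wy": 0, "wz": 0, "fingers": 120}, {"dx": -0.055, "dy": 0.13, "dz": -0.13, "wx": 0, "wy": 0, "wz": 0, "fingers": 120}]'

```text
time: 18.35
eef_pos: [0.531, 0.1904, 0.1624]
ee_rot: [3.14, -0.005, 0.449]
ft_force: [-0.0, -0.3, -1.3]
gripper_width: 0.0601
```

>>> step_arm --steps '[{"dx": -0.015, "dy": 0.035, "dz": -0.005, "wx": 0, "wy": 0, "wz": 0, "fingers": 120}, {"dx": -0.03, "dy": 0.07, "dz": -0.01, "wx": 0, "wy": 0, "wz": 0, "fingers": 120}, {"dx": -0.045, "dy": 0.105, "dz": -0.01, "wx": 0, "wy": 0, "wz": 0, "fingers": 120}, {"dx": -0.06, "dy": 0.14, "dz": -0.01, "wx": 0, "wy": 0, "wz": 0, "fingers": 120}, {"dx": -0.074, "dy": 0.175, "dz": -0.01, "wx": 0, "wy": 0, "wz": 0, "fingers": 120}, {"dx": -0.089, "dy": 0.21, "dz": -0.01, "wx": 0, "wy": 0, "wz": 0, "fingers": 120}, {"dx": -0.1, "dy": 0.238, "dz": -0.01, "wx": 0, "wy": 0, "wz": 0, "fingers": 120}, {"dx": -0.106, "dy": 0.254, "dz": -0.01, "wx": 0, "wy": 0, "wz": 0, "fingers": 120}]'

```text
time: 19.02
eef_pos: [0.5441, -0.0874, 0.1703]
ee_rot: [3.14, 0.0, 0.444]
ft_force: [1.1, 0.3, -0.6]
gripper_width: 0.0603
```

Run:
```python
from h import *
s=state();print(s['eef_pos'],s['ee_rot'],s['ft_force'],s['gripper_width'])
go(.545,-.1035,.13,.447)
cv2.imwrite('pics/w20.png',snapshot('wrist')[:,:,::-1])
```

```text
[ 0.5441 -0.0874  0.1703] [3.1396 0.0002 0.4445] [ 1.0826  0.3169 -0.595 ] 0.06026541542659451
dxyz [-0.0061  0.0148  0.0403] w [ 0.002  0.    -0.003] rows 1.0
```

View pics/w20.png

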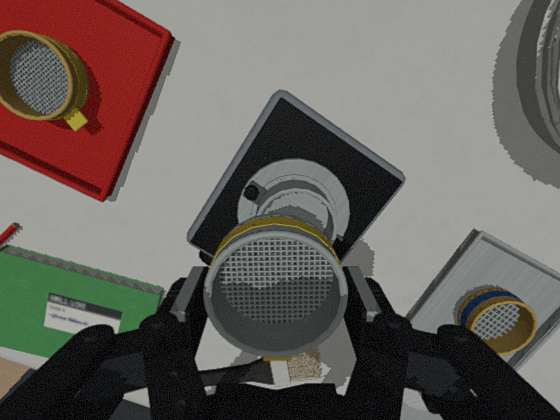

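>>> step_arm --steps '[{"dx": 0, "dy": 0.008, "dz": 0.02, "wx": 0, "wy": 0, "wz": 0, "fingers": 120}, {"dx": 0, "dy": 0.008, "dz": 0.03, "wx": 0, "wy": 0, "wz": 0, "fingers": 120}, {"dx": 0, "dy": 0.008, "dz": 0.03, "wx": 0, "wy": 0, "wz": 0, "fingers": 120}, {"dx": 0, "dy": 0.008, "dz": 0.03, "wx": 0, "wy": 0, "wz": 0, "fingers": 120}]'

```text
time: 19.4
eef_pos: [0.5466, -0.0901, 0.1393]
ee_rot: [-3.14, 0.002, 0.447]
ft_force: [0.1, -0.6, -1.1]
gripper_width: 0.0601
```

Run:
```python
from h import *
s=state();print(s['eef_pos'],s['ee_rot'],s['ft_force'],s['gripper_width'])
go(.545,-.1035,.093,.447)
```

```text
[ 0.5466 -0.0901  0.1393] [-3.1396  0.0018  0.4473] [ 0.0855 -0.609  -1.1359] 0.060149538694089406
dxyz [-0.0072  0.0115  0.0462] w [-0.002  0.002  0.   ] rows 1.2
```

>>> step_arm --steps '[{"dx": -0.007, "dy": 0.0115, "dz": 0.01, "wx": 0, "wy": 0, "wz": 0, "fingers": 120}, {"dx": -0.007, "dy": 0.0115, "dz": 0.01, "wx": 0, "wy": 0, "wz": 0, "fingers": 120}, {"dx": -0.007, "dy": 0.0115, "dz": 0.01, "wx": 0, "wy": 0, "wz": 0, "fingers": 120}, {"dx": -0.007, "dy": 0.0115, "dz": 0.01, "wx": 0, "wy": 0, "wz": 0, "fingers": 120}]'

```text
time: 19.73
eef_pos: [0.5463, -0.1044, 0.1302]
ee_rot: [3.141, -0.0, 0.447]
ft_force: [-0.1, 0.1, 0.1]
gripper_width: 0.0601
```

Run:
```python
from h import *
s=state();print(s['eef_pos'],s['ee_rot'],s['ft_force'],s['gripper_width'])
go(.545,-.1035,.093,.447)
cv2.imwrite('pics/w21.png',snapshot('wrist')[:,:,::-1])
```

```text
[ 0.5463 -0.1044  0.1302] [ 3.1415 -0.0003  0.4467] [-0.1075  0.0704  0.0688] 0.0600965450062233
dxyz [-0.0008 -0.0013  0.0372] w [ 0. -0. -0.] rows 0.9
```

View pics/w21.png

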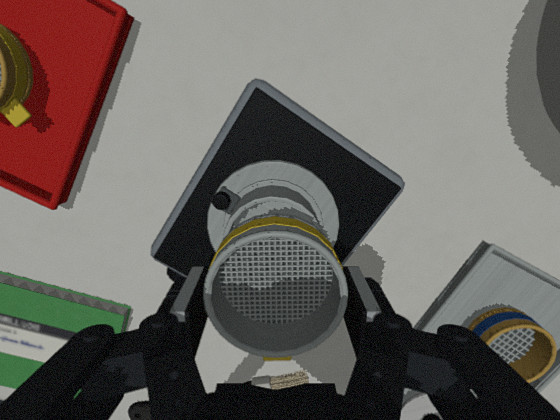

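The new sieve is above the receiver and visually concentric. Lowering in small steps.

>>> step_arm --steps '[{"dx": -0.0005, "dy": -0.001, "dz": 0.012, "wx": 0, "wy": 0, "wz": 0, "fingers": 120}, {"dx": -0.0005, "dy": -0.001, "dz": 0.022, "wx": 0, "wy": 0, "wz": 0, "fingers": 120}, {"dx": -0.0005, "dy": -0.001, "dz": 0.027, "wx": 0, "wy": 0, "wz": 0, "fingers": 120}, {"dx": -0.0005, "dy": -0.001, "dz": 0.031, "wx": 0, "wy": 0, "wz": 0, "fingers": 120}, {"dx": -0.0005, "dy": -0.001, "dz": 0.034, "wx": 0, "wy": 0, "wz": 0, "fingers": 120}, {"dx": -0.0005, "dy": -0.001, "dz": 0.036, "wx": 0, "wy": 0, "wz": 0, "fingers": 120}, {"dx": -0.0005, "dy": -0.001, "dz": 0.036, "wx": 0, "wy": 0, "wz": 0, "fingers": 120}, {"dx": -0.0005, "dy": -0.001, "dz": 0.036, "wx": 0, "wy": 0, "wz": 0, "fingers": 120}]'

```text
time: 20.45
eef_pos: [0.5454, -0.1039, 0.094]
ee_rot: [3.141, -0.0, 0.447]
ft_force: [0.8, -0.1, -0.3]
gripper_width: 0.0607
```

Run:
```python
from h import *
s=state();print(s['eef_pos'],s['ee_rot'],s['ft_force'],s['gripper_width'])
go(.545,-.1035,.093,.447)
```

```text
[ 0.5454 -0.1039  0.094 ] [ 3.1414 -0.0001  0.4468] [ 0.7862 -0.1339 -0.3238] 0.06068028861601012
dxyz [-0.0002 -0.0005  0.001 ] w [ 0. -0. -0.] rows 0.0
```

No lateral resistance. 1.5 mm further down until it touches.

>>> step_arm --steps '[{"dx": 0, "dy": 0, "dz": 0.001, "wx": 0, "wy": 0, "wz": 0, "fingers": 120}, {"dx": 0, "dy": 0, "dz": 0.0018, "wx": 0, "wy": 0, "wz": 0, "fingers": 120}, {"dx": 0, "dy": 0, "dz": 0.0018, "wx": 0, "wy": 0, "wz": 0, "fingers": 120}, {"dx": 0, "dy": 0, "dz": 0.0018, "wx": 0, "wy": 0, "wz": 0, "fingers": 120}]'

```text
time: 20.78
eef_pos: [0.5455, -0.1039, 0.0929]
ee_rot: [3.141, -0.001, 0.447]
ft_force: [-0.9, -0.1, 4.9]
gripper_width: 0.0599
```

>>> step_arm --steps '[{"dx": 0, "dy": 0, "dz": 0, "wx": 0, "wy": 0, "wz": 0, "fingers": 60}, {"dx": 0, "dy": 0, "dz": 0, "wx": 0, "wy": 0, "wz": 0, "fingers": 30}, {"dx": 0, "dy": 0, "dz": 0, "wx": 0, "wy": 0, "wz": 0, "fingers": 0}, {"dx": 0, "dy": 0, "dz": 0, "wx": 0, "wy": 0, "wz": 0, "fingers": 0}, {"dx": 0, "dy": 0, "dz": -0.02, "wx": 0, "wy": 0, "wz": 0, "fingers": 0}, {"dx": 0, "dy": 0, "dz": -0.05, "wx": 0, "wy": 0, "wz": 0, "fingers": 0}, {"dx": 0, "dy": 0, "dz": -0.09, "wx": 0, "wy": 0, "wz": 0, "fingers": 0}, {"dx": 0, "dy": 0, "dz": -0.11, "wx": 0, "wy": 0, "wz": 0, "fingers": 0}]'

```text
time: 21.45
eef_pos: [0.5469, -0.1042, 0.2058]
ee_rot: [3.138, -0.004, 0.447]
ft_force: [1.4, -1.2, 0.9]
gripper_width: 0.0855
```

Run:
```python
from h import *
s=state();print(s['eef_pos'],s['ee_rot'],s['ft_force'],s['gripper_width'])
cal=calibration('wrist');cv2.imwrite('pics/w22.png',snapshot('wrist')[:,:,::-1])
np.save('w22.npy',cal,allow_pickle=True)
cv2.imwrite('pics/s22.png',cv2.resize(snapshot('scene')[150:260,230:380,::-1],None,fx=5,fy=5))
print(proj(cal,[[.545,-.1035,.1]]))
go(.5256,-.330,.20,-.146)
```

```text
[ 0.5469 -0.1042  0.2058] [ 3.138  -0.0038  0.4469] [ 1.4256 -1.2153  0.8658] 0.08550599886609579
[[273.8299 216.6783]]
dxyz [-0.1177  0.1935  0.007 ] w [ 0.004 -0.009  0.593] rows 5.4
```

View pics/w22.png

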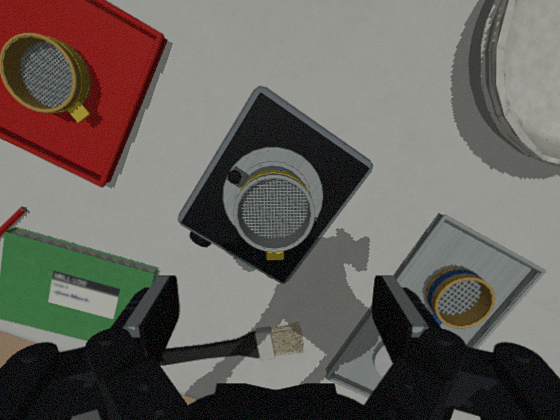

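View pics/s22.png

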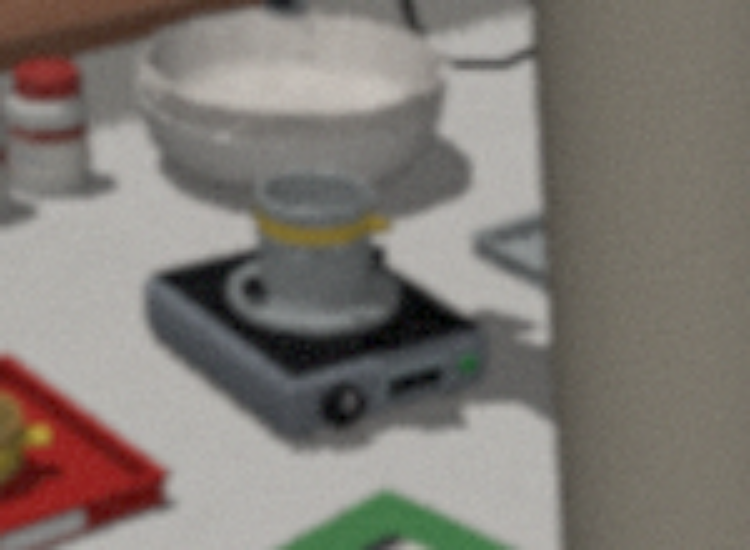

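The new sieve sits level and flush on the receiver (wrist view (275,213), scene crop (315,240)). Now the blue sieve.

>>> step_arm --steps '[{"dx": -0.118, "dy": 0.1935, "dz": 0, "wx": 0, "wy": 0, "wz": 0.593, "fingers": 0}, {"dx": -0.118, "dy": 0.1935, "dz": 0, "wx": 0, "wy": 0, "wz": 0.593, "fingers": 0}, {"dx": -0.118, "dy": 0.1935, "dz": 0, "wx": 0, "wy": 0, "wz": 0.593, "fingers": 0}, {"dx": -0.118, "dy": 0.1935, "dz": 0, "wx": 0, "wy": 0, "wz": 0.593, "fingers": 0}, {"dx": -0.118, "dy": 0.1935, "dz": 0, "wx": 0, "wy": 0, "wz": 0.593, "fingers": 0}, {"dx": -0.118, "dy": 0.1935, "dz": 0.02, "wx": 0, "wy": 0, "wz": 0.593, "fingers": 0}, {"dx": -0.118, "dy": 0.1935, "dz": 0.04, "wx": 0, "wy": 0, "wz": 0.593, "fingers": 0}, {"dx": -0.118, "dy": 0.1935, "dz": 0.04, "wx": 0, "wy": 0, "wz": 0.593, "fingers": 0}]'

```text
time: 22.22
eef_pos: [0.5194, -0.3288, 0.1566]
ee_rot: [-3.136, 0.009, -0.149]
ft_force: [-0.4, 1.3, -0.2]
gripper_width: 0.0853
```

Run:
```python
from h import *
s=state();print(s['eef_pos'],s['ee_rot'],s['ft_force'])
cal=calibration('wrist');cv2.imwrite('pics/w23.png',snapshot('wrist')[:,:,::-1])
np.save('w23.npy',cal,allow_pickle=True)
print(proj(cal,[[.5256,-.330,.035],[.4237,-.3257,.015]]))
go(.5256,-.330,.0275,-.146)
```

```text
[ 0.5194 -0.3288  0.1566] [-3.1363  0.0089 -0.149 ] [-0.3741  1.2753 -0.1832]
[[276.6797 198.5331]
 [288.3966 297.2097]]
dxyz [0.0063 0.0014 0.131 ] w [-0.004  0.007 -0.002] rows 3.1
```

View pics/w23.png

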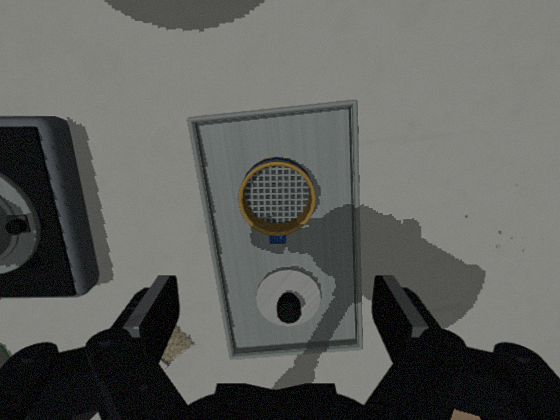

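The blue sieve is at (277,198), exactly as predicted. Descending.

>>> step_arm --steps '[{"dx": 0.003, "dy": 0, "dz": 0.035, "wx": 0, "wy": 0.006, "wz": 0, "fingers": 0}, {"dx": 0.005, "dy": 0, "dz": 0.07, "wx": 0, "wy": 0.006, "wz": 0, "fingers": 0}, {"dx": 0.005, "dy": 0, "dz": 0.1, "wx": 0, "wy": 0, "wz": 0, "fingers": 0}, {"dx": 0.005, "dy": 0, "dz": 0.12, "wx": 0, "wy": 0, "wz": 0, "fingers": 0}, {"dx": 0.005, "dy": 0, "dz": 0.128, "wx": 0, "wy": 0, "wz": 0, "fingers": 0}, {"dx": 0.005, "dy": 0, "dz": 0.129, "wx": 0, "wy": 0, "wz": 0, "fingers": 0}, {"dx": 0.005, "dy": 0, "dz": 0.129, "wx": 0, "wy": 0, "wz": 0, "fingers": 0}, {"dx": 0.005, "dy": 0, "dz": 0.129, "wx": 0, "wy": 0, "wz": 0, "fingers": 0}]'

```text
time: 22.93
eef_pos: [0.5288, -0.3305, 0.035]
ee_rot: [3.14, -0.003, -0.146]
ft_force: [0.3, 1.2, 0.1]
gripper_width: 0.0853
```

Run:
```python
from h import *
s=state();print(s['eef_pos'],s['ee_rot'],s['ft_force'])
cv2.imwrite('pics/w24.png',snapshot('wrist')[:,:,::-1])
go(.5256,-.330,.0275,-.146)
```

```text
[ 0.5288 -0.3305  0.035 ] [ 3.1398 -0.003  -0.1456] [0.3034 1.229  0.13  ]
dxyz [-0.0033 -0.0002  0.0077] w [ 0.002 -0.003  0.   ] rows 0.2
```

View pics/w24.png

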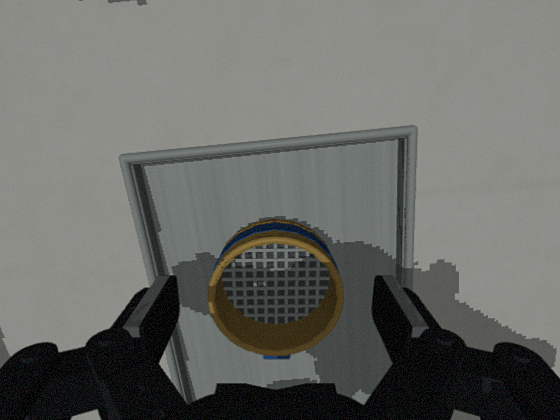

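Centred (columns 208 to 343). Down 7.5 mm, back 3 mm, then close.

>>> step_arm --steps '[{"dx": -0.003, "dy": 0, "dz": 0.005, "wx": 0, "wy": 0, "wz": 0, "fingers": 0}, {"dx": -0.003, "dy": 0, "dz": 0.0075, "wx": 0, "wy": 0, "wz": 0, "fingers": 0}, {"dx": -0.003, "dy": 0, "dz": 0.0075, "wx": 0, "wy": 0, "wz": 0, "fingers": 0}, {"dx": -0.003, "dy": 0, "dz": 0.0075, "wx": 0, "wy": 0, "wz": 0, "fingers": 60}, {"dx": -0.003, "dy": 0, "dz": 0.0075, "wx": 0, "wy": 0, "wz": 0, "fingers": 120}, {"dx": -0.003, "dy": 0, "dz": 0.0075, "wx": 0, "wy": 0, "wz": 0, "fingers": 120}, {"dx": -0.003, "dy": 0, "dz": 0.0075, "wx": 0, "wy": 0, "wz": 0, "fingers": 120}, {"dx": -0.003, "dy": 0, "dz": 0.0075, "wx": 0, "wy": 0, "wz": 0, "fingers": 120}]'

```text
time: 23.65
eef_pos: [0.5245, -0.3298, 0.0262]
ee_rot: [3.141, -0.0, -0.146]
ft_force: [-1.7, -0.2, 5.6]
gripper_width: 0.0605
```

Run:
```python
from h import *
s=state();print(s['eef_pos'],s['ee_rot'],s['ft_force'],s['gripper_width'])
go(.545,-.1035,.18,-.146)
```

```text
[ 0.5245 -0.3298  0.0262] [ 3.1411 -0.0004 -0.1462] [-1.7373 -0.1676  5.6203] 0.06054096524837335
dxyz [-0.0126 -0.2268 -0.1539] w [ 0.001 -0.    -0.   ] rows 6.6
```

>>> step_arm --steps '[{"dx": 0, "dy": 0, "dz": -0.01, "wx": 0, "wy": 0, "wz": 0, "fingers": 120}, {"dx": 0, "dy": 0, "dz": -0.03, "wx": 0, "wy": 0, "wz": 0, "fingers": 120}, {"dx": 0, "dy": 0, "dz": -0.06, "wx": 0, "wy": 0, "wz": 0, "fingers": 120}, {"dx": 0, "dy": 0, "dz": -0.095, "wx": 0, "wy": 0, "wz": 0, "fingers": 120}, {"dx": 0, "dy": -0.005, "dz": -0.13, "wx": 0, "wy": 0, "wz": 0, "fingers": 120}, {"dx": -0.001, "dy": -0.025, "dz": -0.15, "wx": 0, "wy": 0, "wz": 0, "fingers": 120}, {"dx": -0.003, "dy": -0.055, "dz": -0.155, "wx": 0, "wy": 0, "wz": 0, "fingers": 120}, {"dx": -0.005, "dy": -0.09, "dz": -0.155, "wx": 0, "wy": 0, "wz": 0, "fingers": 120}]'

```text
time: 24.32
eef_pos: [0.5341, -0.241, 0.1837]
ee_rot: [3.139, -0.006, -0.149]
ft_force: [0.1, -0.1, -0.6]
gripper_width: 0.0602
```

>>> step_arm --steps '[{"dx": -0.002, "dy": -0.035, "dz": 0, "wx": 0, "wy": 0, "wz": 0, "fingers": 120}, {"dx": -0.004, "dy": -0.07, "dz": 0, "wx": 0, "wy": 0, "wz": 0, "fingers": 120}, {"dx": -0.006, "dy": -0.1, "dz": 0, "wx": 0, "wy": 0, "wz": 0, "fingers": 120}, {"dx": -0.008, "dy": -0.125, "dz": 0, "wx": 0, "wy": 0, "wz": 0, "fingers": 120}, {"dx": -0.008, "dy": -0.137, "dz": 0, "wx": 0, "wy": 0, "wz": 0, "fingers": 120}, {"dx": -0.008, "dy": -0.137, "dz": 0, "wx": 0, "wy": 0, "wz": 0, "fingers": 120}, {"dx": -0.008, "dy": -0.137, "dz": 0, "wx": 0, "wy": 0, "wz": 0, "fingers": 120}, {"dx": -0.008, "dy": -0.137, "dz": 0, "wx": 0, "wy": 0, "wz": 0, "fingers": 120}]'

```text
time: 24.98
eef_pos: [0.5449, -0.1045, 0.1807]
ee_rot: [3.14, -0.0, -0.147]
ft_force: [0.3, 0.0, -1.5]
gripper_width: 0.0605
```

Run:
```python
from h import *
s=state();print(s['eef_pos'],s['ee_rot'],s['ft_force'],s['gripper_width'])
go(.544,-.1035,.1152,-.146)
cv2.imwrite('pics/w25.png',snapshot('wrist')[:,:,::-1])
```

```text
[ 0.5449 -0.1045  0.1807] [ 3.1403 -0.0005 -0.1467] [ 0.3137  0.0401 -1.4955] 0.060467484450620265
dxyz [-0.0011 -0.0009  0.0655] w [ 0.001 -0.    -0.001] rows 1.6
```

View pics/w25.png

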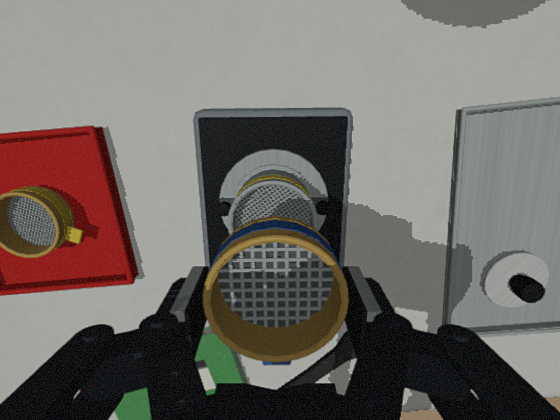

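The blue sieve is in line above the new one. Lowering.

>>> step_arm --steps '[{"dx": -0.001, "dy": -0.001, "dz": 0.02, "wx": 0, "wy": 0, "wz": 0, "fingers": 120}, {"dx": -0.001, "dy": -0.001, "dz": 0.04, "wx": 0, "wy": 0, "wz": 0, "fingers": 120}, {"dx": -0.001, "dy": -0.001, "dz": 0.052, "wx": 0, "wy": 0, "wz": 0, "fingers": 120}, {"dx": -0.001, "dy": -0.001, "dz": 0.057, "wx": 0, "wy": 0, "wz": 0, "fingers": 120}, {"dx": -0.001, "dy": -0.001, "dz": 0.061, "wx": 0, "wy": 0, "wz": 0, "fingers": 120}, {"dx": -0.001, "dy": -0.001, "dz": 0.064, "wx": 0, "wy": 0, "wz": 0, "fingers": 120}, {"dx": -0.001, "dy": -0.001, "dz": 0.064, "wx": 0, "wy": 0, "wz": 0, "fingers": 120}, {"dx": -0.001, "dy": -0.001, "dz": 0.064, "wx": 0, "wy": 0, "wz": 0, "fingers": 120}]'

```text
time: 25.7
eef_pos: [0.5443, -0.1024, 0.1172]
ee_rot: [3.141, -0.001, -0.147]
ft_force: [0.8, -0.5, -0.5]
gripper_width: 0.0605
```

Run:
```python
from h import *
s=state();print(s['eef_pos'],s['ee_rot'],s['ft_force'],s['gripper_width'])
go(.544,-.1035,.1152,-.146)
cv2.imwrite('pics/w26.png',snapshot('wrist')[:,:,::-1])
```

```text
[ 0.5443 -0.1024  0.1172] [ 3.1413 -0.0012 -0.1466] [ 0.8065 -0.5425 -0.4795] 0.06052312966725177
dxyz [-0.0002  0.0011  0.002 ] w [ 0.    -0.001 -0.001] rows 0.1
```

>>> step_arm --steps '[{"dx": 0, "dy": 0.001, "dz": 0.001, "wx": 0, "wy": 0, "wz": 0, "fingers": 120}, {"dx": 0, "dy": 0.001, "dz": 0.0025, "wx": 0, "wy": 0, "wz": 0, "fingers": 120}, {"dx": 0, "dy": 0.001, "dz": 0.0028, "wx": 0, "wy": 0, "wz": 0, "fingers": 120}, {"dx": 0, "dy": 0.001, "dz": 0.0028, "wx": 0, "wy": 0, "wz": 0, "fingers": 120}]'

```text
time: 26.08
eef_pos: [0.5443, -0.1033, 0.1152]
ee_rot: [3.141, -0.002, -0.146]
ft_force: [-1.4, 0.6, 5.6]
gripper_width: 0.0602
```

Contact at exactly the expected height (0.1152). Releasing.

>>> step_arm --steps '[{"dx": 0, "dy": 0, "dz": 0, "wx": 0, "wy": 0, "wz": 0, "fingers": 60}, {"dx": 0, "dy": 0, "dz": 0, "wx": 0, "wy": 0, "wz": 0, "fingers": 30}, {"dx": 0, "dy": 0, "dz": 0, "wx": 0, "wy": 0, "wz": 0, "fingers": 0}, {"dx": 0, "dy": 0, "dz": 0, "wx": 0, "wy": 0, "wz": 0, "fingers": 0}, {"dx": 0, "dy": 0, "dz": -0.02, "wx": 0, "wy": 0, "wz": 0, "fingers": 0}, {"dx": 0, "dy": 0, "dz": -0.05, "wx": 0, "wy": 0, "wz": 0, "fingers": 0}, {"dx": 0, "dy": 0, "dz": -0.08, "wx": 0, "wy": 0, "wz": 0, "fingers": 0}, {"dx": 0, "dy": 0, "dz": -0.09, "wx": 0, "wy": 0, "wz": 0, "fingers": 0}]'

```text
time: 26.75
eef_pos: [0.5458, -0.1036, 0.2079]
ee_rot: [3.14, -0.007, -0.146]
ft_force: [0.9, -0.3, 0.5]
gripper_width: 0.0854
```

Run:
```python
from h import *
s=state();print(s['eef_pos'],s['ee_rot'],s['gripper_width'])
cal=calibration('wrist');cv2.imwrite('pics/w27.png',snapshot('wrist')[:,:,::-1])
cv2.imwrite('pics/s27.png',cv2.resize(snapshot('scene')[150:260,230:380,::-1],None,fx=5,fy=5))
print(proj(cal,[[.545,-.1035,.124]]))
go(.4237,-.3257,.15,-.146)
```

```text
[ 0.5458 -0.1036  0.2079] [ 3.1404 -0.007  -0.1461] 0.08542895469587751
[[275.6389 226.39  ]]
dxyz [-0.0881  0.2376  0.0558] w [ 0.001 -0.005 -0.   ] rows 6.2
```

View pics/w27.png

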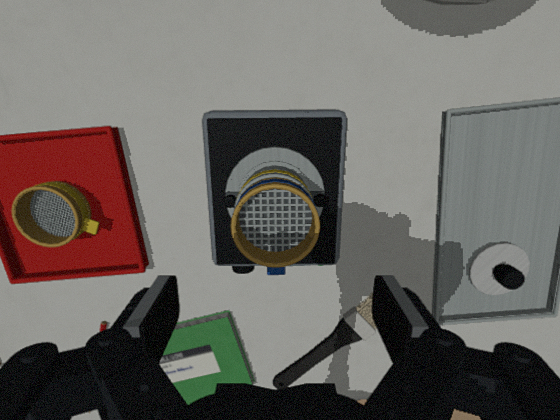

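View pics/s27.png

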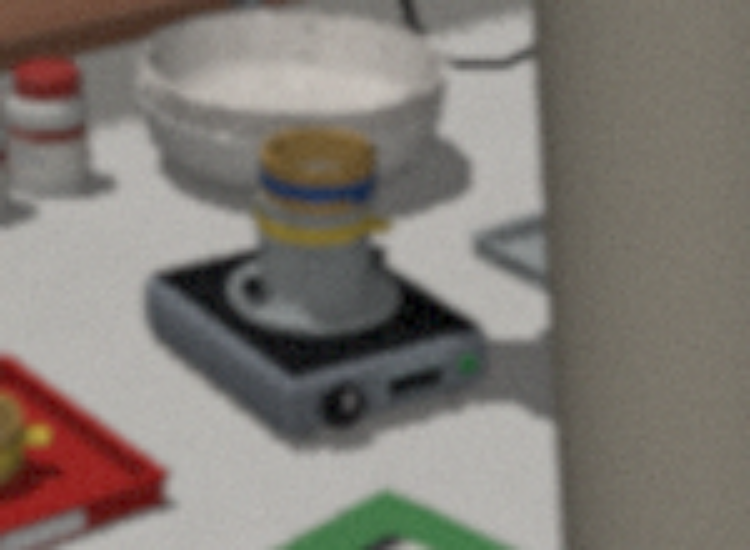

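The blue sieve is seated level on the new one (scene crop (318,170), wrist (275,224)). Now the lid.

>>> step_arm --steps '[{"dx": -0.015, "dy": 0.038, "dz": 0, "wx": 0, "wy": 0, "wz": 0, "fingers": 0}, {"dx": -0.03, "dy": 0.077, "dz": 0, "wx": 0, "wy": 0, "wz": 0, "fingers": 0}, {"dx": -0.045, "dy": 0.116, "dz": 0, "wx": 0, "wy": 0, "wz": 0, "fingers": 0}, {"dx": -0.06, "dy": 0.155, "dz": 0.01, "wx": 0, "wy": 0, "wz": 0, "fingers": 0}, {"dx": -0.075, "dy": 0.193, "dz": 0.02, "wx": 0, "wy": 0, "wz": 0, "fingers": 0}, {"dx": -0.086, "dy": 0.225, "dz": 0.035, "wx": 0, "wy": 0, "wz": 0, "fingers": 0}, {"dx": -0.087, "dy": 0.237, "dz": 0.055, "wx": 0, "wy": 0, "wz": 0, "fingers": 0}, {"dx": -0.087, "dy": 0.237, "dz": 0.055, "wx": 0, "wy": 0, "wz": 0, "fingers": 0}]'

```text
time: 27.52
eef_pos: [0.4192, -0.3254, 0.1436]
ee_rot: [-3.137, 0.008, -0.15]
ft_force: [0.4, 1.0, -0.2]
gripper_width: 0.0849
```

Run:
```python
from h import *
s=state();print(s['eef_pos'],s['ee_rot'],s['gripper_width'])
go(.4237,-.3257,.0335,-.146)
```

```text
[ 0.4192 -0.3254  0.1436] [-3.1371  0.008  -0.1505] 0.08485268519266097
dxyz [0.0053 0.0002 0.1101] w [-0.005  0.008 -0.005] rows 2.6
```

>>> step_arm --steps '[{"dx": 0.003, "dy": 0, "dz": 0.02, "wx": 0, "wy": 0, "wz": 0, "fingers": 0}, {"dx": 0.003, "dy": 0, "dz": 0.05, "wx": 0, "wy": 0, "wz": 0, "fingers": 0}, {"dx": 0.003, "dy": 0, "dz": 0.08, "wx": 0, "wy": 0, "wz": 0, "fingers": 0}, {"dx": 0.003, "dy": 0, "dz": 0.1, "wx": 0, "wy": 0, "wz": 0, "fingers": 0}, {"dx": 0.003, "dy": 0, "dz": 0.106, "wx": 0, "wy": 0, "wz": 0, "fingers": 0}, {"dx": 0.003, "dy": 0, "dz": 0.106, "wx": 0, "wy": 0, "wz": 0, "fingers": 0}, {"dx": 0.003, "dy": 0, "dz": 0.106, "wx": 0, "wy": 0, "wz": 0, "fingers": 0}]'

```text
time: 28.1
eef_pos: [0.4265, -0.3248, 0.043]
ee_rot: [-3.141, 0.0, -0.146]
ft_force: [0.7, -0.1, 0.5]
gripper_width: 0.0854
```

Run:
```python
from h import *
s=state();print(s['eef_pos'],s['ee_rot'],s['gripper_width'])
go(.4237,-.3257,.033,-.146)
cv2.imwrite('pics/w28.png',snapshot('wrist')[:,:,::-1])
```

```text
[ 0.4265 -0.3248  0.043 ] [-3.1413  0.0001 -0.1455] 0.08542423267599611
dxyz [-0.0026  0.0013  0.01  ] w [-0.  0.  0.] rows 0.3
```

View pics/w28.png

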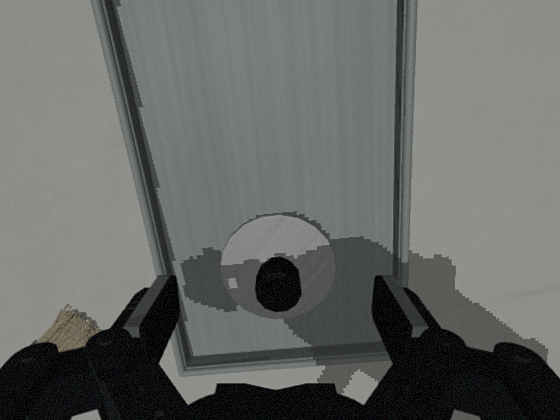

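The knob is at (278,285), centred to about 1 mm. Down 10 mm and close.

>>> step_arm --steps '[{"dx": -0.002, "dy": 0.001, "dz": 0.006, "wx": 0, "wy": 0, "wz": 0, "fingers": 0}, {"dx": -0.002, "dy": 0.001, "dz": 0.0095, "wx": 0, "wy": 0, "wz": 0, "fingers": 0}, {"dx": -0.002, "dy": 0.001, "dz": 0.0095, "wx": 0, "wy": 0, "wz": 0, "fingers": 60}, {"dx": -0.002, "dy": 0.001, "dz": 0.0095, "wx": 0, "wy": 0, "wz": 0, "fingers": 150}, {"dx": -0.002, "dy": 0.001, "dz": 0.0095, "wx": 0, "wy": 0, "wz": 0, "fingers": 220}, {"dx": -0.002, "dy": 0.001, "dz": 0.0095, "wx": 0, "wy": 0, "wz": 0, "fingers": 220}, {"dx": -0.002, "dy": 0.001, "dz": 0.0095, "wx": 0, "wy": 0, "wz": 0, "fingers": 220}, {"dx": -0.002, "dy": 0.001, "dz": 0.0095, "wx": 0, "wy": 0, "wz": 0, "fingers": 220}]'

```text
time: 28.82
eef_pos: [0.424, -0.326, 0.0337]
ee_rot: [3.141, -0.0, -0.146]
ft_force: [-0.3, -0.2, 2.4]
gripper_width: 0.0204
```

>>> step_arm --steps '[{"dx": 0, "dy": 0, "dz": 0, "wx": 0, "wy": 0, "wz": 0, "fingers": 220}, {"dx": 0, "dy": 0, "dz": 0, "wx": 0, "wy": 0, "wz": 0, "fingers": 220}]'

```text
time: 28.98
eef_pos: [0.4241, -0.326, 0.0337]
ee_rot: [3.141, -0.0, -0.146]
ft_force: [0.5, 1.7, 4.1]
gripper_width: 0.0203
```

Run:
```python
from h import *
s=state();print(s['eef_pos'],s['ee_rot'],s['gripper_width'])
go(.545,-.1035,.20,-.146)
```

```text
[ 0.4241 -0.326   0.0337] [ 3.1413 -0.0004 -0.1462] 0.02034636166680584
dxyz [ 0.0873 -0.2377 -0.1664] w [ 0. -0. -0.] rows 7.3
```

>>> step_arm --steps '[{"dx": 0, "dy": 0, "dz": -0.01, "wx": 0, "wy": 0, "wz": 0, "fingers": 220}, {"dx": 0, "dy": 0, "dz": -0.03, "wx": 0, "wy": 0, "wz": 0, "fingers": 220}, {"dx": 0, "dy": 0, "dz": -0.06, "wx": 0, "wy": 0, "wz": 0, "fingers": 220}, {"dx": 0, "dy": 0, "dz": -0.095, "wx": 0, "wy": 0, "wz": 0, "fingers": 220}, {"dx": 0.002, "dy": -0.005, "dz": -0.13, "wx": 0, "wy": 0, "wz": 0, "fingers": 220}, {"dx": 0.008, "dy": -0.02, "dz": -0.155, "wx": 0, "wy": 0, "wz": 0, "fingers": 220}, {"dx": 0.018, "dy": -0.048, "dz": -0.166, "wx": 0, "wy": 0, "wz": 0, "fingers": 220}, {"dx": 0.03, "dy": -0.082, "dz": -0.168, "wx": 0, "wy": 0, "wz": 0, "fingers": 220}]'

```text
time: 29.65
eef_pos: [0.467, -0.2508, 0.2053]
ee_rot: [3.137, -0.006, -0.149]
ft_force: [0.3, -0.5, -1.0]
gripper_width: 0.0203
```

>>> step_arm --steps '[{"dx": 0.012, "dy": -0.034, "dz": 0, "wx": 0, "wy": 0, "wz": 0, "fingers": 220}, {"dx": 0.024, "dy": -0.068, "dz": 0, "wx": 0, "wy": 0, "wz": 0, "fingers": 220}, {"dx": 0.036, "dy": -0.102, "dz": 0, "wx": 0, "wy": 0, "wz": 0, "fingers": 220}, {"dx": 0.048, "dy": -0.132, "dz": 0, "wx": 0, "wy": 0, "wz": 0, "fingers": 220}, {"dx": 0.056, "dy": -0.152, "dz": 0, "wx": 0, "wy": 0, "wz": 0, "fingers": 220}, {"dx": 0.057, "dy": -0.156, "dz": 0, "wx": 0, "wy": 0, "wz": 0, "fingers": 220}, {"dx": 0.057, "dy": -0.156, "dz": 0, "wx": 0, "wy": 0, "wz": 0, "fingers": 220}, {"dx": 0.057, "dy": -0.156, "dz": 0, "wx": 0, "wy": 0, "wz": 0, "fingers": 220}]'

```text
time: 30.32
eef_pos: [0.5441, -0.1035, 0.2014]
ee_rot: [3.141, 0.001, -0.146]
ft_force: [-0.3, -0.3, -1.1]
gripper_width: 0.0206
```

Run:
```python
from h import *
s=state();print(s['eef_pos'],s['ee_rot'],s['ft_force'],s['gripper_width'])
go(.545,-.1035,.1467,-.146)
cv2.imwrite('pics/w29.png',snapshot('wrist')[:,:,::-1])
```

```text
[ 0.5441 -0.1035  0.2014] [ 3.1406  0.0007 -0.1456] [-0.2559 -0.3004 -1.0915] 0.02064516232062882
dxyz [ 0.0009 -0.0002  0.0547] w [0.001 0.001 0.   ] rows 1.3
```

View pics/w29.png

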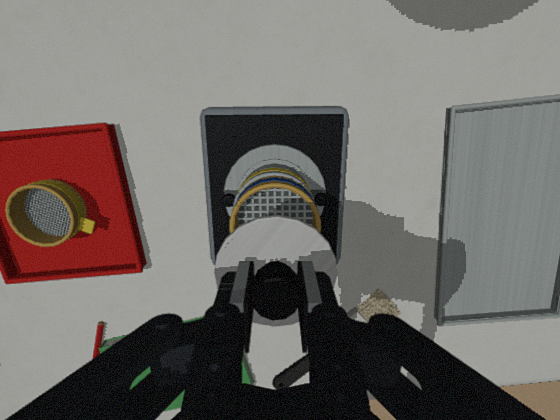

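The lid is in line over the tower. Lowering.

>>> step_arm --steps '[{"dx": 0.001, "dy": 0, "dz": 0.015, "wx": 0, "wy": 0, "wz": 0, "fingers": 220}, {"dx": 0.001, "dy": 0, "dz": 0.03, "wx": 0, "wy": 0, "wz": 0, "fingers": 220}, {"dx": 0.001, "dy": 0, "dz": 0.042, "wx": 0, "wy": 0, "wz": 0, "fingers": 220}, {"dx": 0.001, "dy": 0, "dz": 0.047, "wx": 0, "wy": 0, "wz": 0, "fingers": 220}, {"dx": 0.001, "dy": 0, "dz": 0.051, "wx": 0, "wy": 0, "wz": 0, "fingers": 220}, {"dx": 0.001, "dy": 0, "dz": 0.0535, "wx": 0, "wy": 0, "wz": 0, "fingers": 220}, {"dx": 0.001, "dy": 0, "dz": 0.0535, "wx": 0, "wy": 0, "wz": 0, "fingers": 220}, {"dx": 0.001, "dy": 0, "dz": 0.0535, "wx": 0, "wy": 0, "wz": 0, "fingers": 220}]'

```text
time: 31.03
eef_pos: [0.5459, -0.1036, 0.1484]
ee_rot: [3.141, -0.001, -0.147]
ft_force: [0.1, -0.2, -0.9]
gripper_width: 0.0206
```

Run:
```python
from h import *
s=state();print(s['eef_pos'],s['ee_rot'],s['ft_force'],s['gripper_width'])
go(.545,-.1035,.1467,-.146)
```

```text
[ 0.5459 -0.1036  0.1484] [ 3.1413 -0.001  -0.1467] [ 0.0636 -0.1513 -0.8712] 0.020626131971318233
dxyz [-0.0009 -0.      0.0017] w [ 0.    -0.001 -0.001] rows 0.0
```

>>> step_arm --steps '[{"dx": 0, "dy": 0, "dz": 0.001, "wx": 0, "wy": 0, "wz": 0, "fingers": 220}, {"dx": 0, "dy": 0, "dz": 0.0022, "wx": 0, "wy": 0, "wz": 0, "fingers": 220}, {"dx": 0, "dy": 0, "dz": 0.0025, "wx": 0, "wy": 0, "wz": 0, "fingers": 220}, {"dx": 0, "dy": 0, "dz": 0.0025, "wx": 0, "wy": 0, "wz": 0, "fingers": 220}]'

```text
time: 31.37
eef_pos: [0.5463, -0.1034, 0.1466]
ee_rot: [3.141, -0.002, -0.146]
ft_force: [-0.4, 0.6, 4.1]
gripper_width: 0.0201
```

Contact at the expected 0.1466. Releasing and rising.

>>> step_arm --steps '[{"dx": 0, "dy": 0, "dz": 0, "wx": 0, "wy": 0, "wz": 0, "fingers": 150}, {"dx": 0, "dy": 0, "dz": 0, "wx": 0, "wy": 0, "wz": 0, "fingers": 80}, {"dx": 0, "dy": 0, "dz": 0, "wx": 0, "wy": 0, "wz": 0, "fingers": 0}, {"dx": 0, "dy": 0, "dz": 0, "wx": 0, "wy": 0, "wz": 0, "fingers": 0}, {"dx": 0, "dy": 0, "dz": -0.02, "wx": 0, "wy": 0, "wz": 0, "fingers": 0}, {"dx": 0, "dy": 0, "dz": -0.05, "wx": 0, "wy": 0, "wz": 0, "fingers": 0}, {"dx": 0, "dy": 0, "dz": -0.08, "wx": 0, "wy": 0, "wz": 0, "fingers": 0}, {"dx": 0, "dy": 0, "dz": -0.1, "wx": 0, "wy": 0, "wz": 0, "fingers": 0}]'

```text
time: 32.03
eef_pos: [0.5465, -0.1034, 0.2478]
ee_rot: [3.141, -0.003, -0.146]
ft_force: [0.5, -0.8, 0.9]
gripper_width: 0.0851
```

>>> step_arm --steps '[{"dx": 0, "dy": 0, "dz": 0, "wx": 0, "wy": 0, "wz": 0, "fingers": 0}, {"dx": 0, "dy": 0, "dz": 0, "wx": 0, "wy": 0, "wz": 0, "fingers": 0}, {"dx": 0, "dy": 0, "dz": 0, "wx": 0, "wy": 0, "wz": 0, "fingers": 0}]'

```text
time: 32.28
eef_pos: [0.545, -0.103, 0.2443]
ee_rot: [-3.141, 0.002, -0.146]
ft_force: [0.7, 1.1, -0.2]
gripper_width: 0.0854
```

Run:
```python
from h import *
s=state();print(s['eef_pos'],s['ft_force'],s['gripper_width'])
cal=calibration('wrist');cv2.imwrite('pics/w30.png',snapshot('wrist')[:,:,::-1])
a=snapshot('scene')[:,:,::-1];cv2.imwrite('pics/s30.png',cv2.resize(a[150:330,80:380],None,fx=2.6,fy=2.6))
print(proj(cal,[[.545,-.1035,.128],[.545,-.1035,.15]]))
```

```text
[ 0.545  -0.103   0.2443] [ 0.6994  1.0963 -0.2213] 0.08543760257178501
[[276.307  209.3185]
 [276.4089 218.9252]]
```

View pics/w30.png

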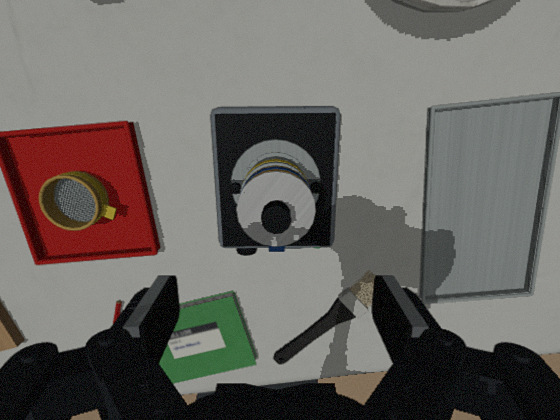

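View pics/s30.png

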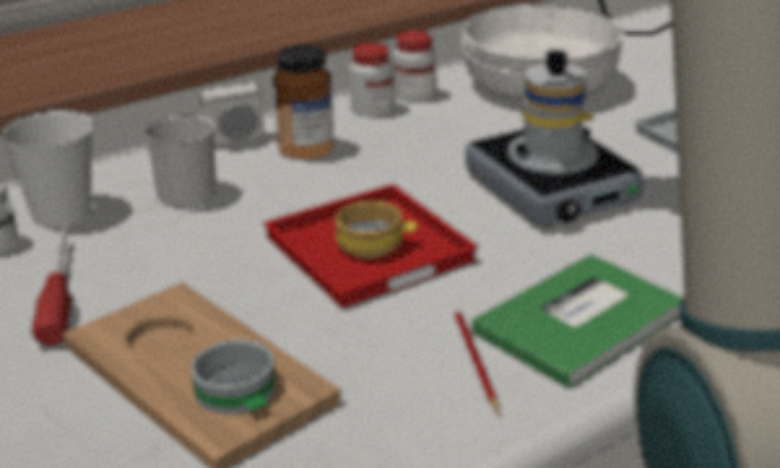

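The tower is complete and upright, with the lid at (276,208) in the wrist view against a predicted (276,209). The worn sieve is in the red box and the green spare is still in its recess. Handing in.

Run:
```python
from h import *
print(finish_job())
```

```text
the job is handed in; nothing more can be done
None
```

The worn sieve is exchanged and the job is handed in, at about 32 s of the 147 s allowed.

- **Moves, in order:** I put the lid and then the blue-ringed sieve in the steel tray, and the worn yellow-ringed sieve in the red box. The yellow-ringed steel sieve went onto the receiver, then the blue-ringed sieve and the lid back on top.
- **Seating:** Each tower part met contact (about 4–6 N) within 0.2 mm of its calculated seated height.
- **Last pictures:** The tower looks upright and concentric, with the lid about 1 pixel from its predicted position. The worn sieve stands in the middle of the red box, the green-ringed spare is still in its recess, and the gripper is open and clear of everything.

No check failed or disagreed; `finish_job` gave no verdict, as stated. The upright and release checks are judged from the pictures and force readings, not measured exactly.

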